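Turn a filter housing contact-up and hold a spring probe on it

ROBOT

A 6-joint arm with a two-finger parallel gripper is mounted at the origin on the work surface. World frame = base frame: x ahead of the robot, y to its left, z up, the work surface at z = 0. Lengths are in m, angles in rad, forces in N, time in s.
With the tool pointing down it reaches from about 0.35 to 0.775 m from the base axis. Payload 5.5 kg.
Tool frame: the origin (TCP) lies midway between the tips of the shut fingers; the grasp point (between the pads) lies 19 mm behind it (env.tcp_to_grasp is the distance from the TCP to the grasp point, in m); z points along the fingers, y is the direction in which the jaws open and shut (so a half turn about z gives the same grasp; the last joint's range is limited). The gripper opens to 85 mm and grips with 20 to 120 N. Pads are 22 mm wide; open, the fingers measure 114 mm over their backs; the gripper's body (76 mm by 85 mm) begins 54 mm behind the grasp point. The pads swing forward as they close: fully open they stand 13 mm farther back than shut.
Start: joints at [1.148, 0.313, 0.046, 1.304, 0, 1.431], TCP at [0.16, 0.552, 0.231] pointing down, gripper open.
Joint ranges: [-2.76, 2.76], [-0.86, 1.69], [-1.03, 1.26], [-2.2, 2.34], [-1.47, 1.5], [-3.14, 3.14]. Speed limits (rad/s): [2.57, 2.57, 3.14, 3.14, 3.14, 3.14].

INTERFACE

Orientations are given as a unit quaternion [w, x, y, z].
In Python, from workcell import get_state, viewer, hand_in, finder, env gives the robot as it stands.
- The arm moves only by the tool arm_command, never from a script. Its argument "motion" is a list of rows, each an object of numbers: "x", "y", "z": the shift along the tool's x, y, z in mm; "rx", "ry", "rz": the turn, a rotation vector about the tool's x, y, z in degrees; "hand": the closure, from -1 (fully open) to 1 (shut). A call has 1 to 10 rows; each row is the pose to reach, as a shift and turn from the pose commanded when the call began, along the tool's axes at that moment; what a row does not reach only later rows make up. A row lasts 1/8 s, in which the tool goes at most 62.5 mm and 10.7 degrees, less where a joint would pass 70% of its speed; a pose out of reach is approached as far as the arm can. A call with a gripper value outside its range is refused whole. The fingers move at their own pace and stop on an object; "force" is the grip in N (left out, the last holds). Time passes only in rows, so rows that repeat a pose let the fingers close. It gives the time, the measured TCP pose, the force and the opening at its end, in the units of the state.
- get_state(): the state, without advancing time (a new reading comes with each control period).
- viewer.read_camera(name): name is "side" or "top"; returns a dict with "image" (480x640x3 uint8, red, green, blue), "z_map" (480x640 float32, m along the optical axis (not along the pixel's ray), 0 where there is no reading), "intrinsics" (3x3 intrinsics, pixels), "rvec" (rotation vector, rad) and "tvec" (3), from world to camera coordinates, as OpenCV has them. Camera axes: x right, y down, z forward; pixel columns grow to the right and rows downward; lengths in m; the calibration is good to about 2 mm. A picture is of the moment at which its call begins.
- hand_in(): hands the job in, once; it reports no verdict.
Trained networks look in a picture, given as the dict that the camera call returned (one of the last four; its "shot" number tells which), for a name from the list of things; names that differ only in an ending like _2 or _b are one class to them, and where a whole thing is asked for, a point or a joint stands for the part that bears it (a point fixed in the world has none). Each returns a list of dicts, best first, with "score" (0 to 1); they miss things now and then, are a little off and sometimes report something else, mostly with a low value. They report only what shows in the picture. A call takes as long as a camera call. They do not tell look-alikes from the thing itself.
- finder.find_in(picture, query): "at" ([column, row] in pixels, amid what is visible of it).
- finder.masks_of(picture, query): "region" (480x640 bool, what is visible of it) and "at" ([column, row] in pixels, amid what is visible of it).
The state is a dict: "clock": time; "joint_pos": joint angles; "qvel": joint speeds; "tau": joint torques, N m; "tcp_pos": TCP position; "orientation": TCP orientation; "wrist_force": force on the tool from outside, world axes, zero at the start; "ft_torque": the same for the moment, N m; "finger_gap": finger opening in m.
Only numpy, scipy, OpenCV 4.12 (cv2) and the standard library are available. Lean on these libraries where they do the work, as an engineer would, in place of code of your own. Each camera call takes 0.05 s, during which the arm holds its last target.

TASK

Roll the loose round filter housing along its tray, without lifting it, until its round contact spot faces straight up, and leave it lying there. Then take the square-handled spring probe out of its stand and hold it upright with its tip on the middle of the contact spot, pressed lightly so that the spring tip is about half way in. Finish while still holding the probe there (do not put it down or let go), and leave the other things on the bench alone.

Things in the scene. Friction and masses are not known exactly. Their poses are not given: they have to be found in the camera images.
- filter: Round aluminium filter housing, cylinder 40 mm in diameter, 110 mm long, 16 mm connectors 10 mm long on both ends, about 0.24 kg, loose in the tray; rolls freely, soon comes to rest. Starts with its spot turned 35 to 85 degrees from the top, away from the robot. Origin: middle of the cylinder, on its axis, 20 mm above the tray's floor. z along the cylinder, x from the axis out through the spot.
- spot (a point): Centre of the contact spot on the housing's round surface: a 14 mm brass disc with a thin black rim, flush with the surface. It lies 20 mm from the axis and 22 mm from the middle of the cylinder towards one end (+z of the housing).
- tray: Fixed aluminium tray, 170 mm in the rolling direction by 180 mm (inside 154 x 164). Its level rubber floor is 10 mm above the table; raised edges stand 6 mm above the floor. Origin: centre of the underside, on the table. x: the rolling direction, away from the robot; y: along the housing as it first lies (within 3 degrees); z up.
- probe: Spring probe, upright in its stand, 60 g: square black handle 16 x 16 mm (flats across its x and y), below it a collar 26 mm wide, 5 mm thick, then a steel nose 10 mm wide, 45 mm long, then the spring tip. Origin: centre of the collar's underside, which rests on the stand. z points up: handle from z = 5 to 82 mm, cap to 86, free tip at -57 mm. The other stand's tool is round and shorter.
- probe_tip (a point): The very end of the probe's brass spring tip (a 5 mm ball), 57 mm below the collar's underside when it is free, moving up towards it as it is pressed in.
- plunger (a joint): How far the spring tip is pressed into the probe: 0 when free, 0.008 m when fully in. The spring pushes back with 0.6 N at first contact and 300 N/m more, 3 N when fully in.
- probe_stand: The fixed grey block that holds the probe: 60 x 60 mm, 65 mm tall, with an upright hole 13.5 mm wide in the middle of its top, in which the probe's nose hangs; lift the probe by 60 mm or more to clear it. Origin: centre of the underside.
- driver: Bystander: a trimming driver with a round, bulging black handle, 28 mm thick and 55 mm tall, upright in the second stand, which is a block like the probe's. Origin: underside of its collar.
- adapter: Bystander: a stepped steel adapter, 28 mm in diameter, 42 mm tall, standing. Origin: underside centre.
- tape_roll: Bystander: a clear tape roll, 80 mm in diameter, 20 mm tall, lying flat. Origin: underside centre.
- module: Bystander: a flat aluminium module 70 x 45 x 22 mm with two brass connectors. Origin: underside centre.
- cap_jar: Bystander: a clear jar, 50 mm in diameter, 55 mm tall. Origin: underside centre.
- spanner: Bystander: a spanner lying on the table.
- screwdriver: Bystander: a screwdriver lying on the table.
Mind the look-alikes: they are no part of the job. Several things look just like the tray: the one meant starts farthest to the robot's right.

How it is judged:
By the outcome, as a careful person would: the job done as asked, in the order asked, and still so for the second after the job is handed in, while the arm keeps its last pose, push and grip.
It also fails if it takes over 64 s, if anything falls off the work surface, if the arm or the gripper's body presses on something with over 40 N, if the wrist force passes 120 N, or if a joint passes its speed limit or range.

## Working session

There is one attempt and no reset: what is moved stays moved. The work goes in short steps, Python scripts to look and compute and a tool call to move; the robot and the scene stay as the last step left them, time stands still between calls to the robot, and variables do not carry over. Pictures are saved under pics/ and viewed, and the job is handed in when it is done.

Besides the shell and the picture viewer there is one more tool, called after "Call:" by a JSON object that holds its "method" and its "body". arm_command: Moves the arm, as the interface text tells. Its arguments: {"type":"object","properties":{"motion":{"type":"array","items":{"type":"object","properties":{"x":{"type":"number"},"y":{"type":"number"},"z":{"type":"number"},"rx":{"type":"number"},"ry":{"type":"number"},"rz":{"type":"number"},"hand":{"type":"number"}}}},"force":{"type":"number"}},"required":["motion"]}

```bash
ls; mkdir -p pics; cat > h.py <<'E'
import numpy as np, cv2
from workcell import get_state, viewer, hand_in, finder, env
def cam(n):
    return viewer.read_camera(n)
def save(p,f,crop=None,s=1):
    im=p["image"][...,::-1]
    if crop: c0,r0,c1,r1=crop; im=im[r0:r1,c0:c1]
    if s!=1: im=cv2.resize(im,None,fx=s,fy=s,interpolation=cv2.INTER_CUBIC)
    cv2.imwrite(f,im)
def RT(p):
    return cv2.Rodrigues(np.array(p["rvec"],float))[0],np.array(p["tvec"],float).ravel()
def ray(p,uv):
    R,t=RT(p);K=np.array(p["intrinsics"]);d=np.linalg.inv(K)@np.array([uv[0],uv[1],1.]);return -R.T@t,R.T@d
def at_z(p,uv,z):
    o,d=ray(p,uv);return o+d*(z-o[2])/d[2]
def at_depth(p,uv):
    z=p["z_map"][int(round(uv[1])),int(round(uv[0]))];o,d=ray(p,uv);return o+d*z
def cloud(p):
    R,t=RT(p);K=np.array(p["intrinsics"]);v,u=np.mgrid[0:480,0:640];z=p["z_map"]
    X=np.stack([(u-K[0,2])/K[0,0]*z,(v-K[1,2])/K[1,1]*z,z],-1)
    return (X-t)@R
def proj(p,X):
    R,t=RT(p);K=np.array(p["intrinsics"]);c=R@np.array(X)+t;q=K@c;return q[:2]/q[2]
def tri(p1,u1,p2,u2):
    o1,d1=ray(p1,u1);o2,d2=ray(p2,u2);d1/=np.linalg.norm(d1);d2/=np.linalg.norm(d2)
    A=np.stack([d1,-d2],1);s=np.linalg.lstsq(A,o2-o1,rcond=None)[0]
    a=o1+s[0]*d1;b=o2+s[1]*d2;return (a+b)/2,np.linalg.norm(a-b)
E
python3 - <<'E'
from h import *
print(get_state())
ps={n:cam(n) for n in("side","top")}
for n,p in ps.items():
    save(p,f"pics/{n}0.png"); o,d=ray(p,(320,240)); print(n,o,d,p["intrinsics"])
    for q in ["filter","spot","tray","probe","probe_stand","probe_tip","driver"]:
        for r in finder.find_in(p,q)[:4]:
            print(n,q,round(r["score"],2),np.round(r["at"],1),np.round(at_depth(p,r["at"]),3))
E
```

```text
pics
{'clock': 0.0, 'joint_pos': array([ 1.14837705e+00,  3.13984140e-01,  4.49913757e-02,  1.30361037e+00,
       -1.41179065e-05,  1.43119172e+00]), 'qvel': array([-0.00066952,  0.00222745, -0.00166303, -0.00051633, -0.00223092,
        0.00043675]), 'tau': array([ 6.92883750e-04, -4.80627573e+01,  2.98530918e+01,  1.91696885e-02,
        5.71947942e-05, -4.53784637e-06]), 'tcp_pos': array([0.16026403, 0.55168305, 0.2304232 ]), 'orientation': array([-2.43756549e-04,  1.40936477e-01,  9.90018229e-01, -8.69923659e-04]), 'wrist_force': array([ 0.38204714, -0.54315229,  0.71517769]), 'ft_torque': array([ 0.00957596, -0.00848806,  0.03022124]), 'finger_gap': 0.08557611184809084}
side [0.3571714  0.62698932 0.87341954] [ 0.13770905 -0.60555386 -0.78389396] [[439.07827228   0.         314.70660273]
 [  0.         439.07827228 239.15941122]
 [  0.           0.           1.        ]]
side filter 0.62 [296.6 265.1] [0.536 0.074 0.047]
side spot 0.91 [295.5 263.7] [0.539 0.072 0.048]
side tray 0.91 [320.6 276.7] [0.48  0.066 0.009]
side tray 0.84 [398.6 438.2] [0.252 0.374 0.006]
side tray 0.
[... 162 characters left out ...]
r 0.82 [305.9 361.6] [0.445 0.32  0.117]
side driver 0.42 [285.1 166.2] [ 0.67  -0.266  0.021]
side driver 0.38 [318.  275.9] [0.486 0.067 0.012]
top [0.41770536 0.00589016 1.05678964] [ 0.11382421 -0.02363159 -0.9932407 ] [[434.4784725    0.         317.31949625]
 [  0.         434.4784725  239.19661285]
 [  0.           0.           1.        ]]
top filter 0.89 [286.7 239.1] [0.537 0.06  0.048]
top spot 0.72 [286.7 235.2] [0.547 0.059 0.047]
top tray 0.81 [288.5 261.7] [0.487 0.058 0.007]
top tray 0.68 [154.8 370.7] [0.241 0.373 0.013]
top probe 0.72 [429.9 251.3] [ 0.493 -0.249  0.14 ]
top probe 0.42 [291. 259.] [0.493 0.052 0.007]
top probe_stand 0.63 [420.4 260.3] [ 0.479 -0.246  0.069]
```

View pics/side0.png

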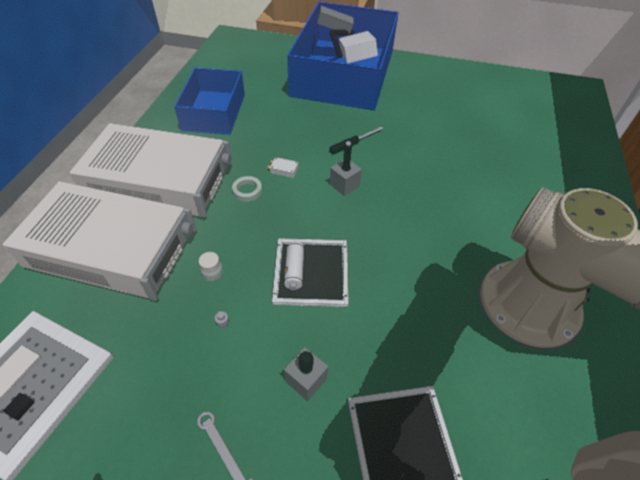

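View pics/top0.png

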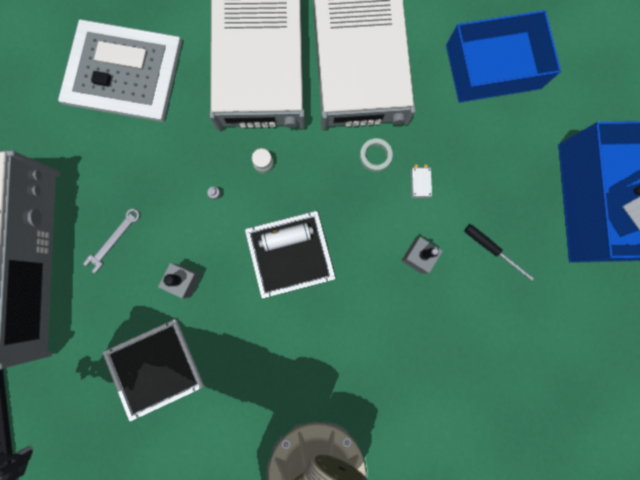

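The side view shows the tray with the filter at about (312,271). An empty look-alike tray is at (405,435), and the probe in its stand is at (346,165) with the screwdriver behind it. In the top view the tray is at (290,255), the filter at (286,237) and the probe at (430,252). I'll zoom in next.

```bash

python3 - <<'E'
from h import *
ps={n:cam(n) for n in("side","top")}
save(ps["side"],"pics/s1.png",(260,120,380,210+100),4) 
save(ps["side"],"pics/s1.png",(265,230,365,305),8) 
save(ps["top"],"pics/t1.png",(240,205,340,280),8)
save(ps["side"],"pics/s2.png",(300,120,400,195),8) 
save(ps["top"],"pics/t2.png",(380,215,480,290),8)
E
```

```text
(no output)
```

View pics/s1.png

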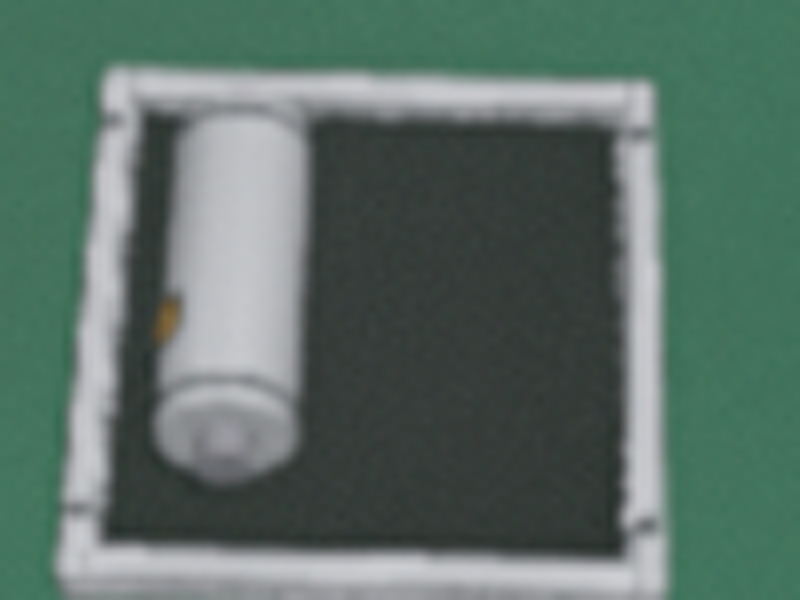

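View pics/t1.png

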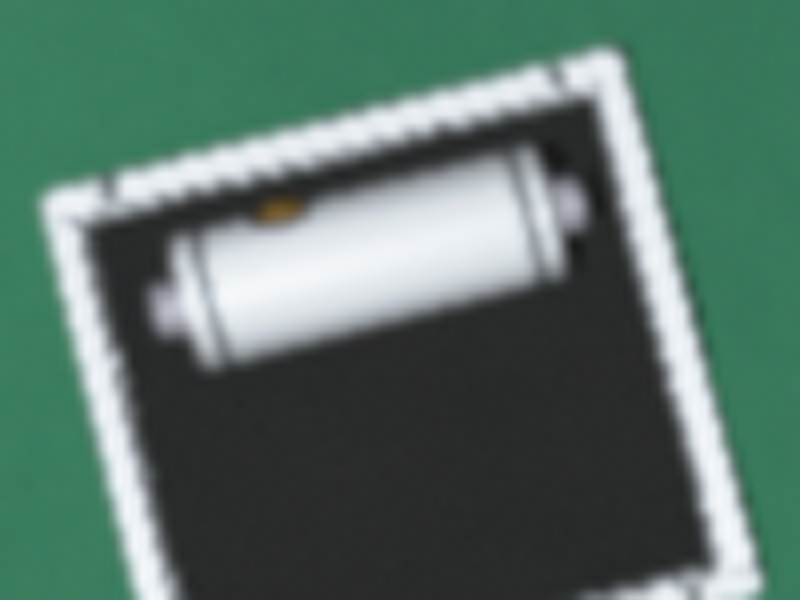

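View pics/s2.png

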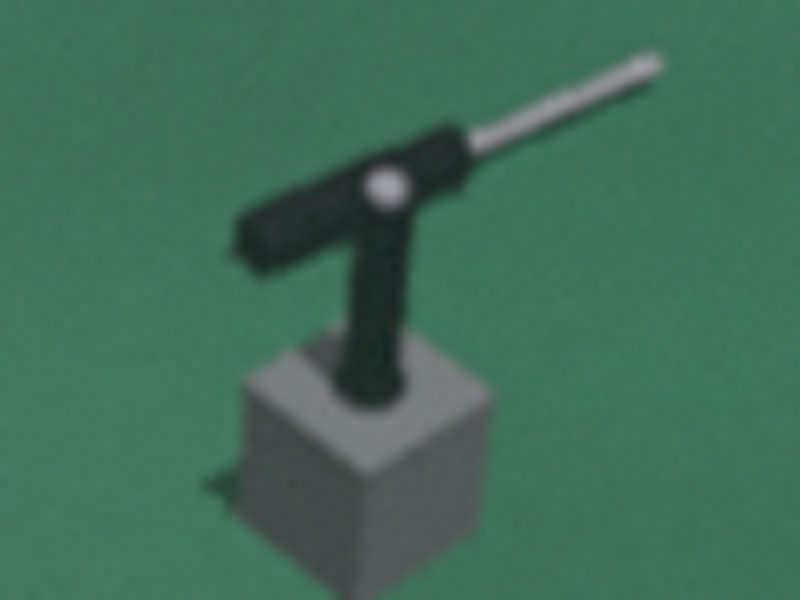

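View pics/t2.png

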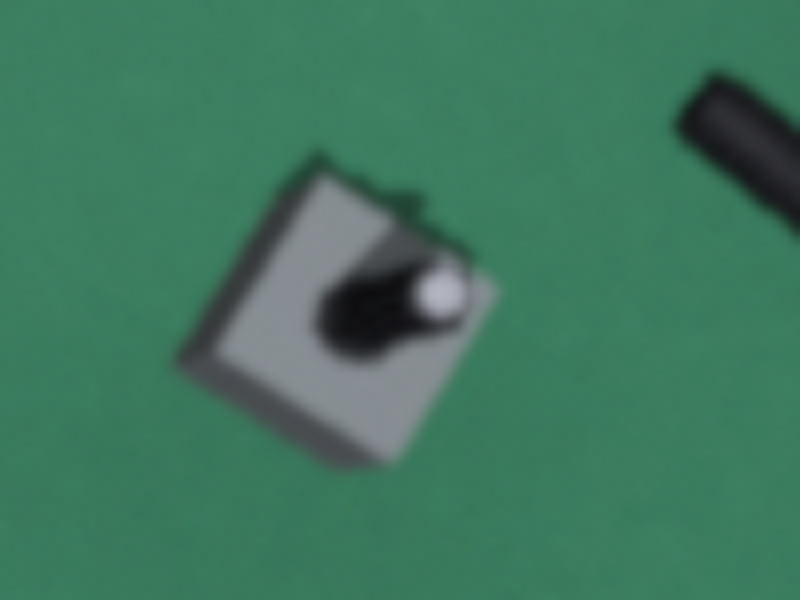

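The filter lies near the tray's far edge, with the brass spot on its far side: side crop (167,320), top crop (282,210). The probe's cap is at top crop (440,293) and its stand is rotated roughly 30°. Next I'll fit the geometry.

```bash

cat > filt.py <<'E'
from h import *
from scipy.optimize import least_squares
def fitfilter(ps,verbose=True,region=((0.40,0.62),(-0.03,0.15))):
    res={}
    for n,p in ps.items():
        C=cloud(p); (xa,xb),(ya,yb)=region
        m=(p["z_map"]>0)&(C[...,0]>xa)&(C[...,0]<xb)&(C[...,1]>ya)&(C[...,1]<yb)&(C[...,2]>0.026)&(C[...,2]<0.06)
        im=p["image"].astype(int)
        m=cv2.morphologyEx(m.astype(np.uint8),cv2.MORPH_OPEN,np.ones((3,3))).astype(bool)
        P=C[m]
        if len(P)<50: print(n,"few",len(P)); continue
        # fit cylinder R=.02, axis horizontal: params x0,z0,yaw(a): axis dir (sin a, cos a)
        ym=P[:,1].mean()
        def f(q):
            x0,z0,a=q; s=(P[:,0]-x0)*np.cos(a)-(P[:,1]-ym)*np.sin(a)
            return np.hypot(s,P[:,2]-z0)-0.02
        r=least_squares(f,[P[:,0].mean(),0.03,-0.2],loss="soft_l1",f_scale=0.001)
        x0,z0,a=r.x
        d=np.array([np.sin(a),np.cos(a)]); al=(P[:,:2]-[x0,ym])@d
        mid=(np.percentile(al,1)+np.percentile(al,99))/2
        c=np.array([x0,ym])+d*mid
        res[n]=(c,z0,a)
        if verbose: print(n,"N",len(P),"mid",np.round(c,4),"z",round(z0,4),"yaw deg",round(np.degrees(a),2),"len",round(np.ptp(np.percentile(al,[1,99])),4),"rms",np.sqrt((r.fun**2).mean()).round(4))
    return res
def spotpix(p,c,z0,a,win=40):
    # brass pixels near the filter
    u,v=proj(p,[c[0],c[1],z0]).astype(int); im=p["image"].astype(float)
    M=np.zeros((480,640),bool); M[v-win:v+win,u-win:u+win]=1
    w=np.clip((im[...,0]-im[...,2])-35,0,None)*M
    ys,xs=np.nonzero(w)
    return len(xs),np.array([(xs*w[ys,xs]).sum(),(ys*w[ys,xs]).sum()])/max(w.sum(),1e-9)
def spotang(p,uv,c,z0,a):
    # intersect ray with cylinder -> angle from top (positive away from robot), position along axis
    o,d=ray(p,uv); e=np.array([np.cos(a),-np.sin(a)]); ax=np.array([np.sin(a),np.cos(a)])
    os=np.array([(o[:2]-c)@e,o[2]-z0]);ds=np.array([d[:2]@e,d[2]])
    A=ds@ds;B=os@ds;Cc=os@os-0.0004;D=B*B-A*Cc
    t=(-B-np.sqrt(max(D,0)))/A; q=os+t*ds; X=o+t*d
    return np.degrees(np.arctan2(q[0],q[1])),(X[:2]-c)@ax,D>0,X
E
python3 - <<'E'
from filt import *
ps={n:cam(n) for n in("side","top")}
res=fitfilter(ps)
for n,p in ps.items():
    c,z0,a=res[n]; k,uv=spotpix(p,*res[n]); print(n,"spot px",k,uv,spotang(p,uv,c,z0,a))
# tray floor height and corners by masks
for n,p in ps.items():
    for r in finder.masks_of(p,"tray")[:3]:
        m=r["region"]; print(n,"tray",round(r["score"],2),np.round(r["at"]),m.sum())
        if r["score"]>.5 and abs(at_depth(p,r["at"])[1]-.06)<.05:
            h=cv2.minAreaRect(np.argwhere(m)[:,::-1].astype(np.float32)); b=cv2.boxPoints(h)
            W=np.array([at_z(p,q,0.016) for q in b]); print(np.round(W,4).tolist())
    C=cloud(p); m=(abs(C[...,0]-.47)<.02)&(abs(C[...,1]-.05)<.03); print("floor z",np.median(C[m][:,2]),C[m][:,2].std())
    m=(abs(C[...,0]-.40)<.03)&(abs(C[...,1]+.1)<.05); print("table z",np.median(C[m][:,2]))
# probe
for n,p in ps.items():
    C=cloud(p); m=(p["z_map"]>0)&(abs(C[...,0]-.49)<.07)&(abs(C[...,1]+.247)<.07)
    P=C[m]; P=P[P[:,2]>0.05]
    st=P[(P[:,2]>.06)&(P[:,2]<.068)]; print(n,"stand top",len(st),np.median(st[:,2]),st.min(0),st.max(0))
    for lo,hi in((.08,.1),(.1,.12),(.12,.14),(.14,.155)):
        q=P[(P[:,2]>lo)&(P[:,2]<hi)]
        if len(q): print(lo,len(q),q.mean(0).round(4),q.min(0).round(4),q.max(0).round(4))
    k=(P[:,2]>.13); print("top z",np.sort(P[:,2])[-15:].round(4))
E
```

```text
side N 748 mid [0.5455 0.0688] z 0.0287 yaw deg -13.39 len 0.1168 rms 0.0036
top N 834 mid [0.5451 0.0616] z 0.0294 yaw deg -13.53 len 0.1202 rms 0.0031
side spot px 7 [285.48091603 269.45038168] (np.float64(60.080201558694505), np.float64(0.014383341031885932), np.True_, array([0.55905567, 0.08678806, 0.03866913]))
top spot px 9 [274.5        230.82857143] (np.float64(81.26587363743025), np.float64(0.02329169331742748), np.False_, array([0.55953689, 0.08903491, 0.03257898]))
side tray 0.95 [400. 435.] 8240
side tray 0.59 [318. 277.] 3943
[[0.566, 0.1708, 0.016], [0.6202, -0.0095, 0.016], [0.4377, -0.0518, 0.016], [0.4031, 0.1328, 0.016]]
floor z 0.009260489510095652 0.001557316967179123
table z -0.0010707692270159246
top tray 0.92 [291. 262.] 4375
[[0.5685, 0.1633, 0.016], [0.6101, -0.0143, 0.016], [0.443, -0.0518, 0.016], [0.4033, 0.1229, 0.016]]
top tray 0.83 [153. 371.] 5915
floor z 0.009765343938424601 0.001949871392295176
table z -0.0004605210318284838
side stand top 279 0.06354783629384728 [ 0.45261942 -0.28902278  0.06011211] [ 0.53484249 -0.21470156  0.06772118]
0.08 42 [ 0.
[... 315 characters left out ...]
0.2437  0.1527]
top z [0.1474 0.1476 0.1482 0.1484 0.1493 0.1493 0.1496 0.15   0.1501 0.1502
 0.1503 0.1503 0.1504 0.1508 0.1527]
top stand top 500 0.06438483586822459 [ 0.45179714 -0.29883505  0.06011233] [ 0.53304586 -0.2156858   0.06799462]
0.08 21 [ 0.4897 -0.251   0.0885] [ 0.4824 -0.2608  0.0804] [ 0.4999 -0.2475  0.0971]
0.1 27 [ 0.4898 -0.2512  0.1091] [ 0.4824 -0.2611  0.1001] [ 0.5009 -0.2473  0.1196]
0.12 24 [ 0.4908 -0.2507  0.1299] [ 0.4832 -0.2581  0.1204] [ 0.5008 -0.2474  0.14  ]
0.14 64 [ 0.4913 -0.2555  0.1474] [ 0.4826 -0.2651  0.1406] [ 0.4999 -0.2476  0.1539]
top z [0.15   0.1504 0.1507 0.1507 0.1509 0.151  0.1511 0.1517 0.1518 0.1518
 0.1521 0.1521 0.1531 0.1539 0.1552]
```

```bash

cat > sil.py <<'E'
from filt import *
from scipy.optimize import minimize
import itertools
def projN(p,X):
    R,t=RT(p);K=np.array(p["intrinsics"]);c=X@R.T+t;q=c@K.T;return q[:,:2]/q[:,2:]
th=np.linspace(0,2*np.pi,72,endpoint=False)
def rings(c,z0,a,L,r):
    ax=np.array([np.sin(a),np.cos(a),0]);e=np.array([np.cos(a),-np.sin(a),0])
    out=[]
    for s in L:
        out.append(np.array([c[0],c[1],z0])+s*ax+r*(np.cos(th)[:,None]*e+np.sin(th)[:,None]*np.array([0,0,1])))
    return np.concatenate(out)
S=8
def render(p,c,z0,a,box):
    u0,v0,u1,v1=box; M=np.zeros(((v1-v0)*S,(u1-u0)*S),np.uint8)
    for L,r in(((-.055,.055),.02),((-.065,.065),.008)):
        q=(projN(p,rings(c,z0,a,L,r))+0.5-[u0,v0])*S
        cv2.fillConvexPoly(M,cv2.convexHull((q*16).round().astype(np.int32)),255,shift=4)
    return cv2.resize(M,(u1-u0,v1-v0),interpolation=cv2.INTER_AREA)/255.
def silfit(ps,c,a,z0=0.03,dxy=None):
    obs={}
    for n,p in ps.items():
        u,v=projN(p,np.array([[c[0],c[1],z0]]))[0].astype(int); box=(u-28,v-28,u+28,v+28)
        g=p["image"].astype(float).max(-1)[box[1]:box[3],box[0]:box[2]]
        m0=render(p,c,z0,a,box); near=cv2.dilate(m0,np.ones((7,7)))>0
        # exclude tray rim: only count pixels within 3px of the model
        fg=np.median(g[m0>.95]); obs[n]=(box,np.clip((g-50)/(fg*0.85-50),0,1),near)
    def cost(q,names):
        s=0
        for i,n in enumerate(names):
            box,o,near=obs[n]; m=cv2.GaussianBlur(render(ps[n],q[:2],z0,q[2]/10,box),(0,0),.6)
            s+=(((m-o)**2)[near]).mean()
        return s
    out={}
    for names in [[n] for n in ps]+[list(ps)]:
        r=minimize(cost,[c[0],c[1],a*10],args=(names,),method="Nelder-Mead",options=dict(initial_simplex=[[c[0],c[1],a*10],[c[0]+.004,c[1],a*10],[c[0],c[1]+.004,a*10],[c[0],c[1],a*10+.3]],xatol=1e-5,fatol=1e-7))
        out["+".join(names)]=(r.x[:2],z0,r.x[2]/10); print(names,r.x[:2].round(4),np.degrees(r.x[2]/10).round(2),r.fun.round(5))
    return out
E
cat > mv.py <<'E'
from h import *
from scipy.spatial.transform import Rotation as Ro
def rel(target,yawdeg=None):
    s=get_state(); q=s["orientation"]; R=Ro.from_quat([q[1],q[2],q[3],q[0]])
    M=R.as_matrix(); d=M.T@(np.array(target)-s["tcp_pos"])*1000
    ya=np.degrees(np.arctan2(M[1,1],M[0,1]))
    msg=f"t {s['clock']:.2f} tcp {s['tcp_pos'].round(4)} yYaw {ya:.2f} gap {s['finger_gap']:.4f} F {s['wrist_force'].round(2)}\n shift(mm, tool) {d.round(1)}"
    if yawdeg is not None:
        # full rotation to straight-down with tool y at yaw
        y=np.array([np.cos(np.radians(yawdeg)),np.sin(np.radians(yawdeg)),0]);z=np.array([0,0,-1.]);x=np.cross(y,z)
        T=np.stack([x,y,z],1); msg+=f" rotvec deg {np.degrees(Ro.from_matrix(M.T@T).as_rotvec()).round(2)}"
    print(msg)
E
python3 - <<'E'
from sil import *
from mv import rel
ps={n:cam(n) for n in("side","top")}
o=silfit(ps,np.array([.5453,.063]),-.234)
for n,p in ps.items():
    b=o[n]; k,uv=spotpix(p,*b); print(n,k,uv,spotang(p,uv,*b))
rel([.5453,.063,.14],13.4)
E
```

```text
['side'] [0.5481 0.0546] -13.45 0.05048
['top'] [0.5453 0.0631] -13.51 0.00967
['side', 'top'] [0.546  0.0613] -13.36 0.07962
side 7 [285.45384615 269.48461538] (np.float64(65.59690290315534), np.float64(0.02858712350462039), np.True_, array([0.55918584, 0.08663283, 0.03826307]))
top 9 [274.5        230.79861111] (np.float64(81.26299321629442), np.float64(0.021876736365460444), np.False_, array([0.55954118, 0.08899436, 0.03306639]))
t 1.20 tcp [0.1605 0.5522 0.2313] yYaw 73.80 gap 0.0854 F [-0.4   0.7   0.46]
 shift(mm, tool) [-506.  -362.4   91.3] rotvec deg [ 0.  -0.  60.4]
```

Call:
{"method": "arm_command", "body": {"motion": [{"x": -50, "y": -36, "z": 9, "rz": 6, "hand": -0.3}, {"x": -100, "y": -72, "z": 18, "rz": 12, "hand": -0.3}, {"x": -150, "y": -108, "z": 27, "rz": 18, "hand": -0.3}, {"x": -200, "y": -144, "z": 36, "rz": 24, "hand": -0.3}, {"x": -250, "y": -180, "z": 45, "rz": 30, "hand": -0.3}, {"x": -300, "y": -216, "z": 54, "rz": 36, "hand": -0.3}, {"x": -350, "y": -252, "z": 63, "rz": 42, "hand": -0.3}, {"x": -405, "y": -290, "z": 72, "rz": 48, "hand": -0.3}, {"x": -456, "y": -326, "z": 82, "rz": 54, "hand": -0.3}, {"x": -506, "y": -362.4, "z": 91.3, "rz": 60.4, "hand": -0.3}]}}

```text
invalid input at $.motion[0]: expected keys x, y, z, rx, ry, rz, hand
```

```bash
python3 -c "
from mv import *
rel([.5453,.0631,.021],13.4)"
```

```text
t 1.20 tcp [0.1605 0.5522 0.2313] yYaw 73.80 gap 0.0854 F [-0.4   0.7   0.46]
 shift(mm, tool) [-506.  -362.3  210.3] rotvec deg [ 0.  -0.  60.4]
```

All the keys are required.

Call:
{"method": "arm_command", "body": {"motion": [{"x": -50, "y": -36, "z": 9, "rx": 0, "ry": 0, "rz": 6, "hand": -0.3}, {"x": -100, "y": -72, "z": 18, "rx": 0, "ry": 0, "rz": 12, "hand": -0.3}, {"x": -150, "y": -108, "z": 27, "rx": 0, "ry": 0, "rz": 18, "hand": -0.3}, {"x": -200, "y": -144, "z": 36, "rx": 0, "ry": 0, "rz": 24, "hand": -0.3}, {"x": -250, "y": -180, "z": 45, "rx": 0, "ry": 0, "rz": 30, "hand": -0.3}, {"x": -300, "y": -216, "z": 54, "rx": 0, "ry": 0, "rz": 36, "hand": -0.3}, {"x": -350, "y": -252, "z": 63, "rx": 0, "ry": 0, "rz": 42, "hand": -0.3}, {"x": -405, "y": -290, "z": 72, "rx": 0, "ry": 0, "rz": 48, "hand": -0.3}, {"x": -456, "y": -326, "z": 82, "rx": 0, "ry": 0, "rz": 54, "hand": -0.3}, {"x": -506, "y": -362.4, "z": 91.3, "rx": 0, "ry": 0, "rz": 60.4, "hand": -0.3}]}}

```text
clock: 2.45
tcp_pos: [0.5431, 0.0657, 0.1408]
orientation: [0.0, 0.621, 0.784, 0.0]
wrist_force: [1.0, 1.1, 0.8]
finger_gap: 0.0556
```

```bash
python3 -c "
from mv import *
rel([.5453,.0631,.021],13.4)"
```

```text
t 2.45 tcp [0.5431 0.0657 0.1408] yYaw 13.17 gap 0.0556 F [0.98 1.1  0.77]
 shift(mm, tool) [ -3.    1.4 119.8] rotvec deg [ 0.06 -0.01 -0.23]
```

Call:
{"method": "arm_command", "body": {"motion": [{"x": 0, "y": 0, "z": 0, "rx": 0, "ry": 0, "rz": 0, "hand": -0.3}, {"x": 0, "y": 0, "z": 40, "rx": 0, "ry": 0, "rz": 0, "hand": -0.3}, {"x": 0, "y": 0, "z": 75, "rx": 0, "ry": 0, "rz": 0, "hand": -0.3}, {"x": 0, "y": 0, "z": 100, "rx": 0, "ry": 0, "rz": 0, "hand": -0.3}, {"x": 0, "y": 0, "z": 118, "rx": 0, "ry": 0, "rz": 0, "hand": -0.3}, {"x": 0, "y": 0, "z": 118, "rx": 0, "ry": 0, "rz": 0, "hand": -0.3}]}}

```text
clock: 3.2
tcp_pos: [0.5398, 0.0683, 0.0217]
orientation: [-0.001, 0.619, 0.785, -0.001]
wrist_force: [-0.7, -0.6, 0.1]
finger_gap: 0.0557
```

```bash
python3 - <<'E'
from mv import *
rel([.5453,.0631,.021],13.4)
p=cam("side"); save(p,"pics/s3.png",(235,200,395,320),5)
E
```

```text
t 3.20 tcp [0.5398 0.0683 0.0217] yYaw 13.48 gap 0.0557 F [-0.75 -0.6   0.07]
 shift(mm, tool) [-6.4  4.1  0.7] rotvec deg [-0.19 -0.06  0.08]
```

View pics/s3.png

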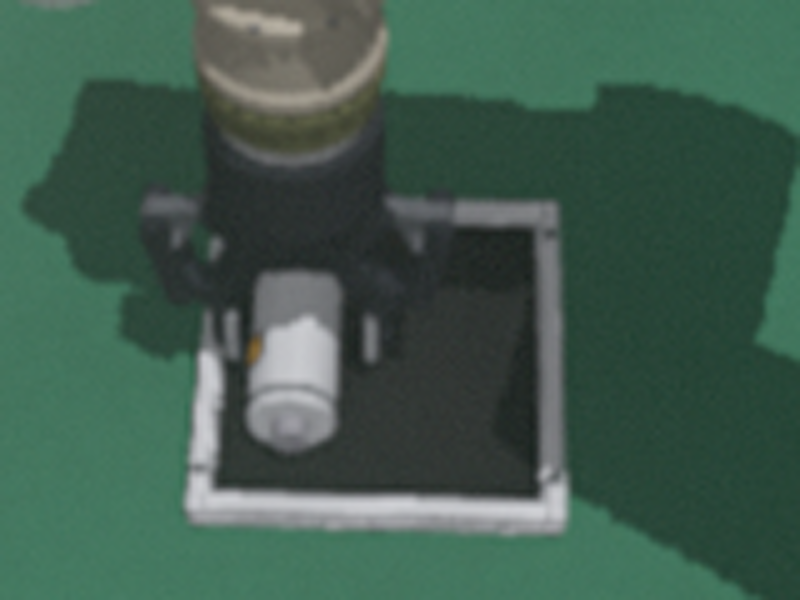

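The fingers straddle the filter: far finger at (232,335), near finger at (372,335), and the spot shows at (254,350). Now I'll roll it slowly towards the robot with the far finger.

Call:
{"method": "arm_command", "body": {"motion": [{"x": -5, "y": 0, "z": 0, "rx": 0, "ry": 0, "rz": 0, "hand": -0.3}, {"x": -6, "y": -3, "z": 0, "rx": 0, "ry": 0, "rz": 0, "hand": -0.3}, {"x": -6, "y": -6, "z": 0, "rx": 0, "ry": 0, "rz": 0, "hand": -0.3}, {"x": -6, "y": -9, "z": 0, "rx": 0, "ry": 0, "rz": 0, "hand": -0.3}, {"x": -6, "y": -12, "z": 0, "rx": 0, "ry": 0, "rz": 0, "hand": -0.3}, {"x": -6, "y": -15, "z": 0, "rx": 0, "ry": 0, "rz": 0, "hand": -0.3}, {"x": -6, "y": -18, "z": 0, "rx": 0, "ry": 0, "rz": 0, "hand": -0.3}, {"x": -6, "y": -20, "z": 0, "rx": 0, "ry": 0, "rz": 0, "hand": -0.3}, {"x": -6, "y": -21, "z": 0, "rx": 0, "ry": 0, "rz": 0, "hand": -0.3}, {"x": -6, "y": -21, "z": 0, "rx": 0, "ry": 0, "rz": 0, "hand": -0.3}]}}

```text
clock: 4.5
tcp_pos: [0.5227, 0.0568, 0.0228]
orientation: [-0.0, 0.62, 0.785, -0.0]
wrist_force: [-0.0, -0.7, 0.3]
finger_gap: 0.0555
```

```bash
python3 - <<'E'
from mv import *
rel([.5453,.0631,.021],13.4)
p=cam("side"); save(p,"pics/s4.png",(235,200,395,320),5)
E
```

```text
t 4.50 tcp [0.5227 0.0568 0.0228] yYaw 13.39 gap 0.0555 F [-0.04 -0.73  0.33]
 shift(mm, tool) [ 0.9 23.5  1.8] rotvec deg [-0.01 -0.01 -0.01]
```

View pics/s4.png

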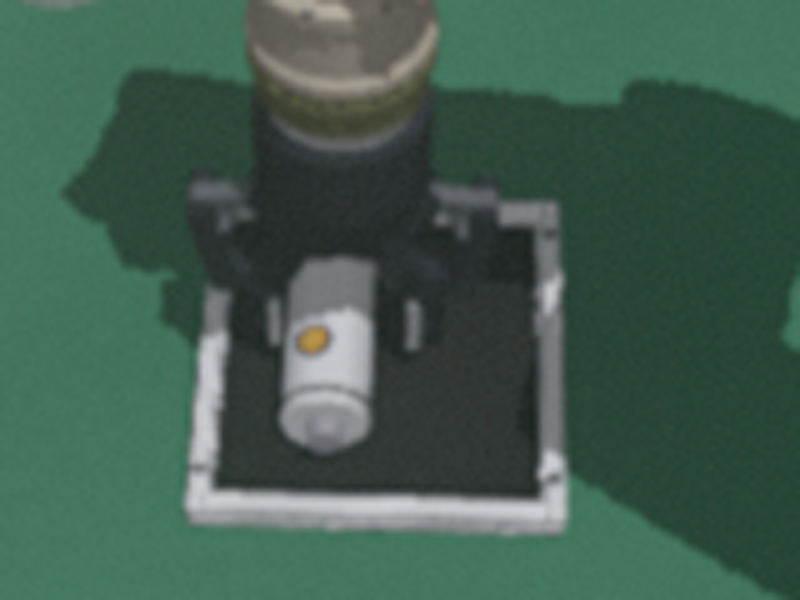

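The spot is now well up at crop (313,340), on a cylinder spanning columns 285–375 there, so about 20° remain. I'll compute it.

```bash
cat > side.py <<'E'
from filt import *
def sideang(p,c0,a,z0=.03,show=True):
    """use cross-section at the spot: find cylinder edges along the e-direction line through s=+.022, get angle"""
    e=np.array([np.cos(a),-np.sin(a),0]);ax=np.array([np.sin(a),np.cos(a),0])
    im=p["image"].astype(np.float32); g=im.max(-1)
    out=[]
    for s in (.034,.038,.042,.046):   # free cylinder stretch beside the spot
        base=np.array([c0[0],c0[1],z0])+s*ax
        ts=np.linspace(-.035,.035,141); q=np.array([proj(p,base+t*e) for t in ts]).astype(np.float32)
        v=cv2.remap(g,q[:,0].copy(),q[:,1].copy(),cv2.INTER_LINEAR).ravel()
        mx=np.median(v[60:80]); mid=70
        fl=40
        th=(mx+fl)/2
        i=mid
        while i>0 and v[i]>th:i-=1
        j=mid
        while j<140 and v[j]>th:j+=1
        out.append((ts[i],ts[j]))
    out=np.array(out); 
    if show: print(out.round(4).tolist())
    cen=out.mean()  # apparent centre offset along e in plane z0
    # silhouette tangents are symmetric about the axis as seen -> axis e offset ~ cen
    return cen,np.diff(out,axis=1).mean()
def solve(p,c0,a):
    for _ in range(2):
        cen,w=sideang(p,c0,a); c0=np.array(c0)+cen*np.array([np.cos(a),-np.sin(a)])
    k,uv=spotpix(p,c0,.03,a,30); r=spotang(p,uv,c0,.03,a)
    print("c",c0.round(4),"w",round(w,4),"spot n",k,uv.round(2),"ang",round(r[0],2),"s",round(r[1],4),r[3].round(4))
    return c0,r
E
python3 - <<'E'
from side import *
p=cam("side"); solve(p,[.525,.058],np.radians(-13.4))
p=cam("side"); solve(p,[.525,.058],np.radians(-13.4))
E
```

```text
[[-0.0145, 0.0265], [-0.013, 0.025], [-0.012, 0.0245], [-0.0145, 0.0265]]
[[-0.021, 0.021], [-0.019, 0.019], [-0.0185, 0.019], [-0.0205, 0.0205]]
c [0.531  0.0594] w 0.0396 spot n 22 [297.25 267.5 ] ang 18.49 s 0.0209 [0.5323 0.0813 0.049 ]
[[-0.0145, 0.0265], [-0.013, 0.025], [-0.012, 0.0245], [-0.0145, 0.0265]]
[[-0.021, 0.0205], [-0.019, 0.019], [-0.0185, 0.019], [-0.0205, 0.0205]]
c [0.5309 0.0594] w 0.0395 spot n 22 [297.26 267.49] ang 18.64 s 0.0209 [0.5323 0.0812 0.049 ]
```

Call:
{"method": "arm_command", "body": {"motion": [{"x": 0, "y": -1.5, "z": 0, "rx": 0, "ry": 0, "rz": 0, "hand": -0.3}, {"x": 0, "y": -3, "z": 0, "rx": 0, "ry": 0, "rz": 0, "hand": -0.3}, {"x": 0, "y": -4.5, "z": 0, "rx": 0, "ry": 0, "rz": 0, "hand": -0.3}, {"x": 0, "y": -5.5, "z": 0, "rx": 0, "ry": 0, "rz": 0, "hand": -0.3}, {"x": 0, "y": -6, "z": 0, "rx": 0, "ry": 0, "rz": 0, "hand": -0.3}, {"x": 0, "y": -6, "z": 0, "rx": 0, "ry": 0, "rz": 0, "hand": -0.3}]}}

```text
clock: 5.4
tcp_pos: [0.5169, 0.0553, 0.0228]
orientation: [-0.0, 0.62, 0.785, 0.0]
wrist_force: [1.0, -0.1, 0.0]
finger_gap: 0.0554
```

```bash
python3 - <<'E'
from side import *
from mv import rel
p=cam("side"); c,r=solve(p,[.5245,.058],np.radians(-13.4)); save(p,"pics/s5.png",(235,200,395,320),5)
rel([c[0],c[1],.021],13.4)
E
```

```text
[[-0.02, 0.0215], [-0.019, 0.0195], [-0.0185, 0.0195], [-0.02, 0.0215]]
[[-0.021, 0.021], [-0.0195, 0.019], [-0.019, 0.019], [-0.0205, 0.0205]]
c [0.525  0.0581] w 0.0399 spot n 24 [302.36 267.4 ] ang 2.23 s 0.0209 [0.5209 0.0786 0.05  ]
t 5.45 tcp [0.5168 0.0554 0.0228] yYaw 13.39 gap 0.0556 F [-0.69  0.31  0.28]
 shift(mm, tool) [0.8 8.6 1.8] rotvec deg [-0.   -0.01 -0.01]
```

Call:
{"method": "arm_command", "body": {"motion": [{"x": 0, "y": 4, "z": 0, "rx": 0, "ry": 0, "rz": 0, "hand": -0.3}, {"x": 0, "y": 8, "z": 0, "rx": 0, "ry": 0, "rz": 0, "hand": -0.3}, {"x": 0, "y": 8, "z": -30, "rx": 0, "ry": 0, "rz": 0, "hand": -0.3}, {"x": 0, "y": 8, "z": -80, "rx": 0, "ry": 0, "rz": 0, "hand": -0.3}, {"x": 0, "y": 8, "z": -140, "rx": 0, "ry": 0, "rz": 0, "hand": -0.3}, {"x": 30, "y": 8, "z": -185, "rx": 0, "ry": 0, "rz": 0, "hand": -0.3}, {"x": 85, "y": 8, "z": -185, "rx": 0, "ry": 0, "rz": 0, "hand": -0.3}, {"x": 140, "y": 8, "z": -185, "rx": 0, "ry": 0, "rz": 0, "hand": -0.3}, {"x": 170, "y": 8, "z": -185, "rx": 0, "ry": 0, "rz": 0, "hand": -0.3}, {"x": 170, "y": 8, "z": -185, "rx": 0, "ry": 0, "rz": 0, "hand": -0.3}]}}

```text
clock: 6.7
tcp_pos: [0.4848, 0.2246, 0.2079]
orientation: [-0.0, 0.618, 0.786, 0.0]
wrist_force: [0.6, -0.5, -0.3]
finger_gap: 0.0556
```

```bash
python3 - <<'E'
from side import *
from mv import rel
p=cam("side");t=cam("top"); save(p,"pics/s6.png",(235,130,395,330-80),5); save(t,"pics/t6.png")
rel([.49,-.25,.2],13.4)
E
```

```text
t 6.80 tcp [0.4854 0.2226 0.2078] yYaw 13.44 gap 0.0554 F [ 0.4  -0.47 -1.37]
 shift(mm, tool) [-460.8 -105.4    7.9] rotvec deg [-0.    0.02  0.04]
```

View pics/t6.png

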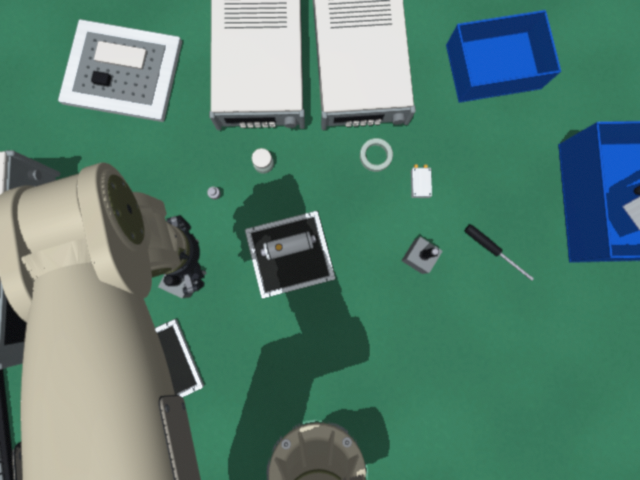

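I moved left rather than right, at a safe height well above the driver, and the filter is clear in the top view with its spot at (279,247). I'll measure from both views.

```bash
python3 - <<'E'
from sil import *
ps={"side":cam("side"),"top":cam("top")}
save(ps["top"],"pics/t7.png",(240,205,340,280),8); save(ps["side"],"pics/s7.png",(265,230,365,305),8)
o=silfit({"top":ps["top"]},np.array([.525,.0581]),-.234)
for n in ps:
  p=ps[n]
  for b in (o["top"],(np.array([.525,.0581]),.03,-.234)):
    u,v=proj(p,[b[0][0],b[0][1],.03]).astype(int); im=p["image"].astype(float)
    w=np.zeros((480,640)); w[v-20:v+20,u-30:u+30]=1
    d=(im[...,0]-im[...,2])/(im.max(-1)+1); w=w*np.clip(d-.18,0,None)*(im[...,0]>im[...,1]+8)
    k=cv2.connectedComponents((w>0).astype(np.uint8))
    ys,xs=np.nonzero(w); uv=np.array([(xs*w[ys,xs]).sum(),(ys*w[ys,xs]).sum()])/w.sum()
    r=spotang(p,uv,*b); print(n,len(xs),uv.round(2),"ang",r[0].round(2),"s",r[1].round(4),r[3].round(4))
E
```

```text
['top'] [0.5245 0.0592] -13.63 0.00753
['top'] [0.5245 0.0592] -13.63 0.00753
side 15 [302.4  268.06] ang 2.65 s 0.0215 [0.5203 0.0803 0.05  ]
side 15 [302.4  268.06] ang 1.75 s 0.0227 [0.5203 0.0803 0.05  ]
top 33 [278.33 246.68] ang 0.21 s 0.0206 [0.5197 0.0792 0.05  ]
top 33 [278.33 246.68] ang -0.67 s 0.0218 [0.5197 0.0792 0.05  ]
```

View pics/t7.png

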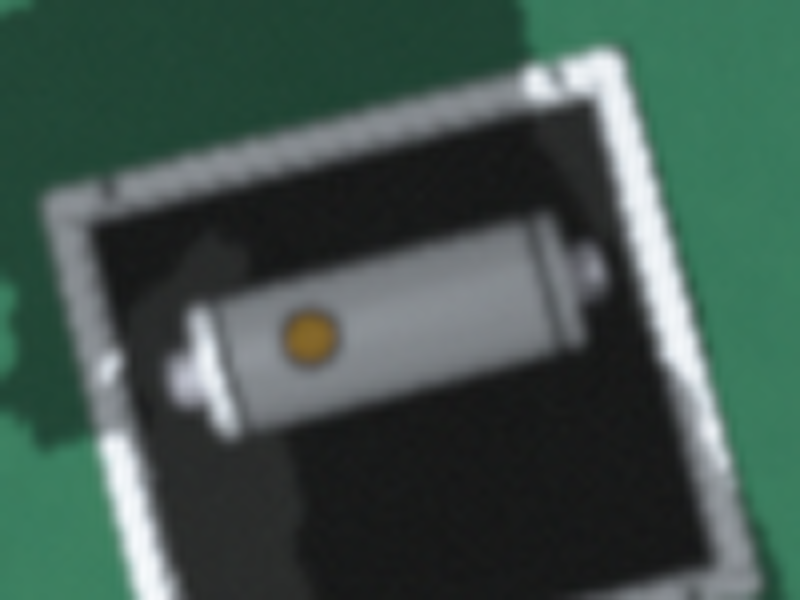

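View pics/s7.png

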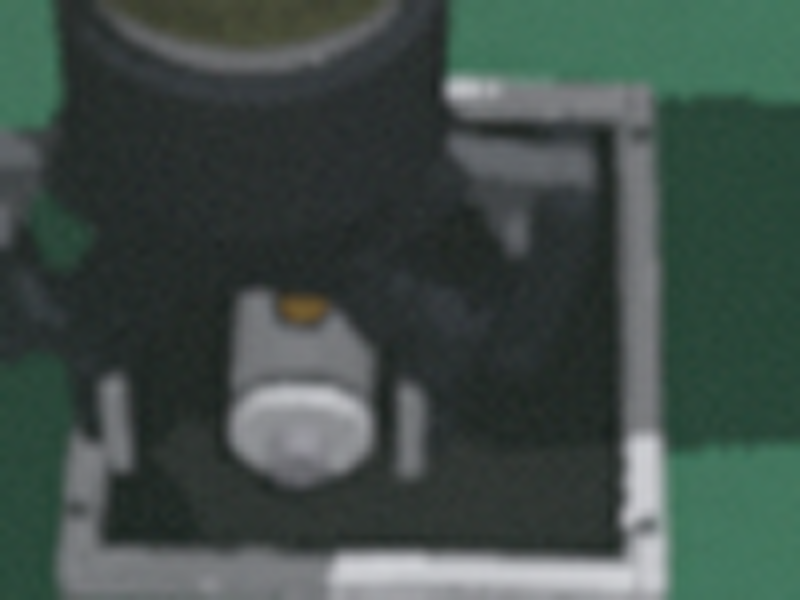

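```bash
cat > probe.py <<'E'
from sil import *
def prism(c,z0,z1,yaw,h=.008,tilt=(0,0)):
    k=np.array([[1,1],[1,-1],[-1,-1],[-1,1]])*h; R=np.array([[np.cos(yaw),-np.sin(yaw)],[np.sin(yaw),np.cos(yaw)]])
    k=k@R.T; return np.concatenate([np.c_[k+c,np.full(4,z)] for z in(z0,z1)])
def fitprobe(ps,c,zb=.065):
    obs={}
    for n,p in ps.items():
        u,v=projN(p,np.array([[c[0],c[1],zb+.045]]))[0].astype(int); box=(u-25,v-30,u+25,v+30)
        g=p["image"].astype(float).max(-1)[box[1]:box[3],box[0]:box[2]]
        obs[n]=(box,g)
    def rnd(p,q,box,yaw,r):
        M=np.zeros(((box[3]-box[1])*S,(box[2]-box[0])*S),np.uint8)
        pts=prism(q,zb+.012,zb+.080,yaw)
        qq=(projN(p,pts)+.5-[box[0],box[1]])*S
        cv2.fillConvexPoly(M,cv2.convexHull((qq*16).round().astype(np.int32)),255,shift=4)
        return cv2.GaussianBlur(cv2.resize(M,(box[2]-box[0],box[3]-box[1]),interpolation=cv2.INTER_AREA)/255.,(0,0),.6)
    def cost(q,yaw,names):
        s=0
        for i,n in enumerate(names):
            box,g=obs[n]; m=rnd(ps[n],q,box,yaw,0)
            # region: mid-handle band only
            B=np.zeros_like(m,np.uint8); bp=(projN(ps[n],prism(q0,zb+.02,zb+.072,0,.016))-[box[0],box[1]])
            a,b=projN(ps[n],np.array([[*q0,zb+.02],[*q0,zb+.07]]))-[box[0],box[1]]
            d=(b-a)/np.linalg.norm(b-a); nn=np.array([-d[1],d[0]])*8
            cv2.fillConvexPoly(B,np.array([a+nn,b+nn,b-nn,a-nn]).round().astype(np.int32),1)
            k=B>0; A=np.c_[m[k],np.ones(k.sum())]
            o=np.clip(g,0,110)[k]; co,*_=np.linalg.lstsq(A,o,rcond=None)
            s+=((A@co-o)**2).mean()
        return s
    q0=np.array(c)
    for names in [[n] for n in ps]+[list(ps)]:
        rows=[]
        for yd in range(-45,45,10):
            r=minimize(cost,c,args=(np.radians(yd),names),method="Nelder-Mead",options=dict(initial_simplex=[c,[c[0]+.003,c[1]],[c[0],c[1]+.003]],xatol=1e-5,fatol=1e-3))
            rows.append((round(r.fun,1),yd,*r.x.round(4)))
        print(names,rows)
E
python3 - <<'E'
from probe import *
ps={"side":cam("side"),"top":cam("top")}
print(tri(ps["side"],(265+0,0),ps["top"],(0,0)) if 0 else "", tri(ps["side"],(300+388/8-.5,120+187/8-.5),ps["top"],(380+440/8-.5,215+293/8-.5)))
fitprobe(ps,[.493,-.254])
# stand top corners
t=ps["top"]
for u,v in((320,170),(500,290),(395,465),(215,350)):
    print(at_z(t,(380+u/8-.5,215+v/8-.5),.065).round(4))
for u,v in((342,318),(493,395),(368,475),(245,382)):
    print(at_z(ps["side"],(300+u/8-.5,120+v/8-.5),.065).round(4))
save(ps["top"],"pics/t8.png",(410,235,450,265),20); save(ps["side"],"pics/s8.png",(328,135,368,165+15),16)
E
```

```text
(array([ 0.49279678, -0.25544553,  0.15131365]), np.float64(0.0009502937652254999))
['side'] [(np.float64(219.9), -45, np.float64(0.4958), np.float64(-0.2636)), (np.float64(227.6), -35, np.float64(0.496), np.float64(-0.2642)), (np.float64(213.4), -25, np.float64(0.4957), np.float64(-0.2639)), (np.float64(182.7), -15, np.float64(0.4955), np.float64(-0.2634)), (np.float64(155.8), -5, np.float64(0.495), np.float64(-0.2605)), (np.float64(149.6), 5, np.float64(0.4933), np.float64(-0.2521)), (np.float64(147.4), 15, np.float64(0.4938), np.float64(-0.2538)), (np.float64(162.2), 25, np.float64(0.4946), np.float64(-0.2564)), (np.float64(193.1), 35, np.float64(0.4957), np.float64(-0.2628))]
['top'] [(np.float64(240.6), -45, np.float64(0.4933), np.float64(-0.2523)), (np.float64(256.6), -35, np.float64(0.4929), np.float64(-0.2508)), (np.float64(260.7), -25, np.float64(0.4937), np.float64(-0.254)), (np.float64(247.5), -15, np.float64(0.4929), np.float64(-0.251)), (np.float64(240.4), -5, np.float64(0.493), np.float64(-0.2523)), (np.float64(262.8), 5, np.float64(0.4923), np.float64(-0.2512)), (np.fl
[... 312 characters left out ...]
0.4945), np.float64(-0.2561)), (np.float64(485.8), -25, np.float64(0.494), np.float64(-0.2545)), (np.float64(448.8), -15, np.float64(0.4936), np.float64(-0.2534)), (np.float64(408.9), -5, np.float64(0.4933), np.float64(-0.2527)), (np.float64(426.0), 5, np.float64(0.4927), np.float64(-0.2512)), (np.float64(513.2), 15, np.float64(0.4936), np.float64(-0.2557)), (np.float64(455.4), 25, np.float64(0.4937), np.float64(-0.2537)), (np.float64(445.0), 35, np.float64(0.4939), np.float64(-0.2541))]
[ 0.5359 -0.2477  0.065 ]
[ 0.4999 -0.2978  0.065 ]
[ 0.4505 -0.2647  0.065 ]
[ 0.4846 -0.2147  0.065 ]
[ 0.5102 -0.2883  0.065 ]
[ 0.4527 -0.264   0.065 ]
[ 0.4851 -0.2149  0.065 ]
[ 0.5349 -0.248   0.065 ]
```

View pics/t8.png

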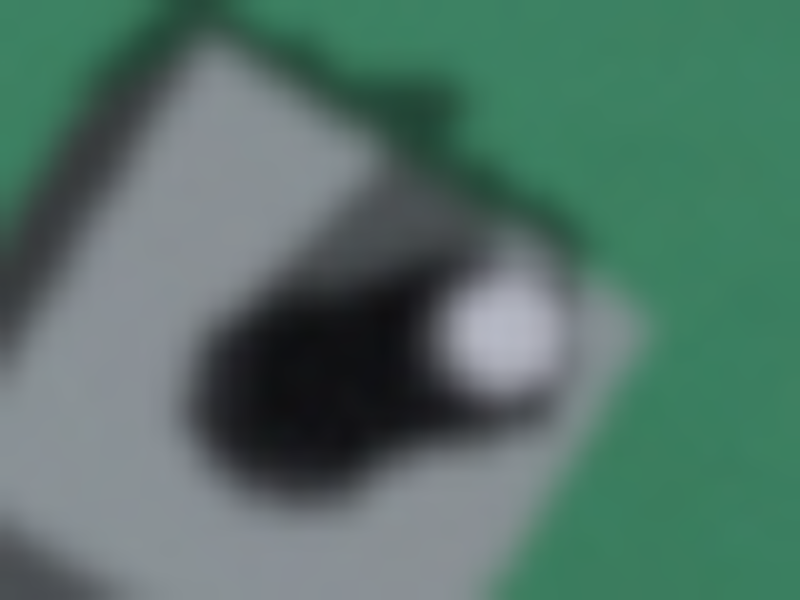

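View pics/s8.png

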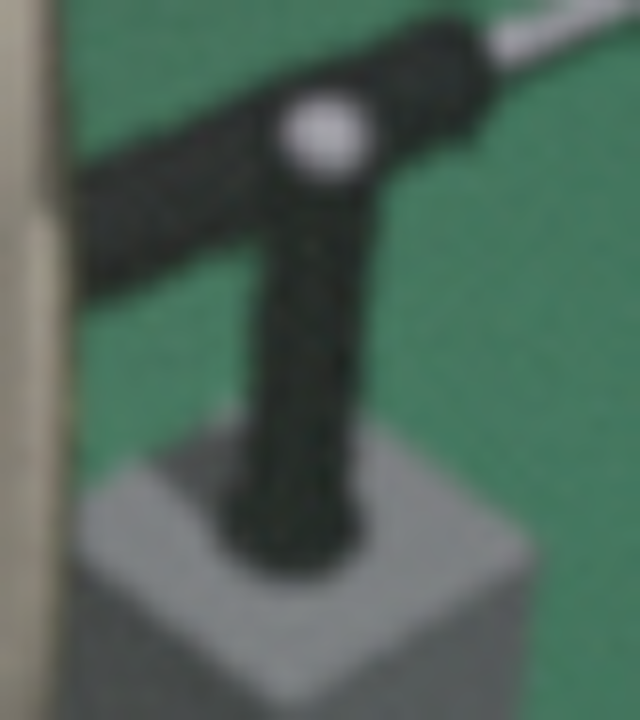

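The spot reads 0.2° from the top camera and about 2° from the side camera, so it is essentially up. The probe cap triangulates to (0.4928, -0.2554, 0.1513), which agrees with the stand centre. The handle flats lie close to world x/y. Now I'll go to the probe.

```bash
python3 -c "
from mv import *
rel([.4928,-.256,.2],0)"
```

```text
t 7.00 tcp [0.4857 0.2216 0.2078] yYaw 13.30 gap 0.0557 F [-0.5  -0.13  0.29]
 shift(mm, tool) [-466.4 -103.     7.8] rotvec deg [-0.   0.  13.3]
```

Call:
{"method": "arm_command", "body": {"motion": [{"x": -50, "y": -11, "z": 0, "rx": 0, "ry": 0, "rz": 1, "hand": -0.3}, {"x": -100, "y": -22, "z": 0, "rx": 0, "ry": 0, "rz": 3, "hand": -0.3}, {"x": -150, "y": -33, "z": 0, "rx": 0, "ry": 0, "rz": 5, "hand": -0.3}, {"x": -200, "y": -44, "z": 0, "rx": 0, "ry": 0, "rz": 7, "hand": -0.3}, {"x": -250, "y": -55, "z": 0, "rx": 0, "ry": 0, "rz": 9, "hand": -0.3}, {"x": -305, "y": -67, "z": 0, "rx": 0, "ry": 0, "rz": 10, "hand": -0.3}, {"x": -360, "y": -79, "z": 0, "rx": 0, "ry": 0, "rz": 11, "hand": -0.3}, {"x": -415, "y": -92, "z": 0, "rx": 0, "ry": 0, "rz": 12, "hand": -0.3}, {"x": -466.4, "y": -103, "z": 0, "rx": 0, "ry": 0, "rz": 13.3, "hand": -0.3}, {"x": -466.4, "y": -103, "z": 0, "rx": 0, "ry": 0, "rz": 13.3, "hand": -0.3}]}}

```text
clock: 8.25
tcp_pos: [0.4926, -0.2595, 0.2074]
orientation: [0.0, 0.709, 0.705, -0.0]
wrist_force: [-0.6, 0.6, 0.2]
finger_gap: 0.0556
```

Call:
{"method": "arm_command", "body": {"motion": [{"x": 0, "y": 0, "z": 0, "rx": 0, "ry": 0, "rz": 0, "hand": -0.3}, {"x": 0, "y": 0, "z": 0, "rx": 0, "ry": 0, "rz": 0, "hand": -0.3}, {"x": 0, "y": 0, "z": 0, "rx": 0, "ry": 0, "rz": 0, "hand": -0.3}]}}

```text
clock: 8.62
tcp_pos: [0.4933, -0.2538, 0.2081]
orientation: [0.0, 0.706, 0.708, 0.0]
wrist_force: [-0.1, -0.4, 0.1]
finger_gap: 0.0553
```

```bash
python3 - <<'E'
from mv import *
rel([.4928,-.256,.096],0)
t=cam("side"); save(t,"pics/s9.png",(265,60,425,180),5)
t=cam("top"); save(t,"pics/t9.png",(220,190,380,310),5)
E
```

```text
t 8.62 tcp [ 0.4933 -0.2538  0.2081] yYaw 0.19 gap 0.0553 F [-0.14 -0.44  0.12]
 shift(mm, tool) [ -2.2  -0.5 112.1] rotvec deg [ 0.01 -0.    0.19]
```

View pics/s9.png

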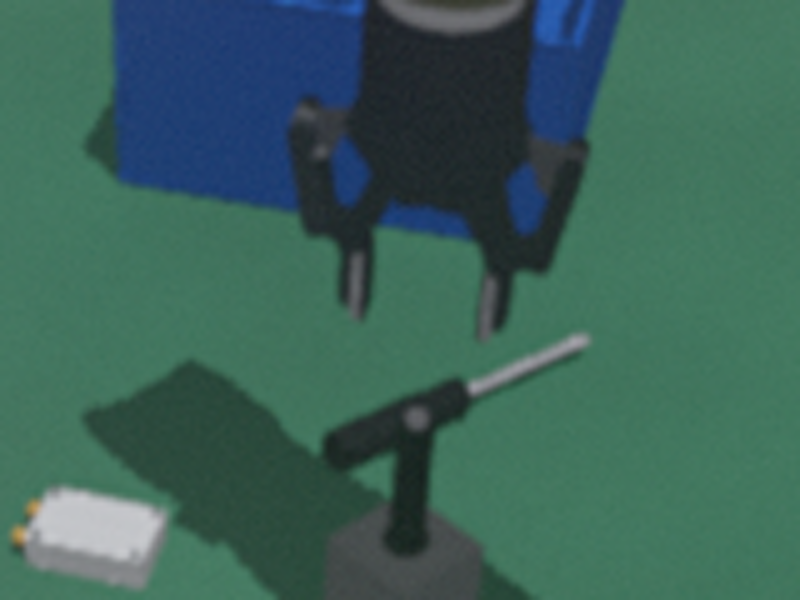

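View pics/t9.png

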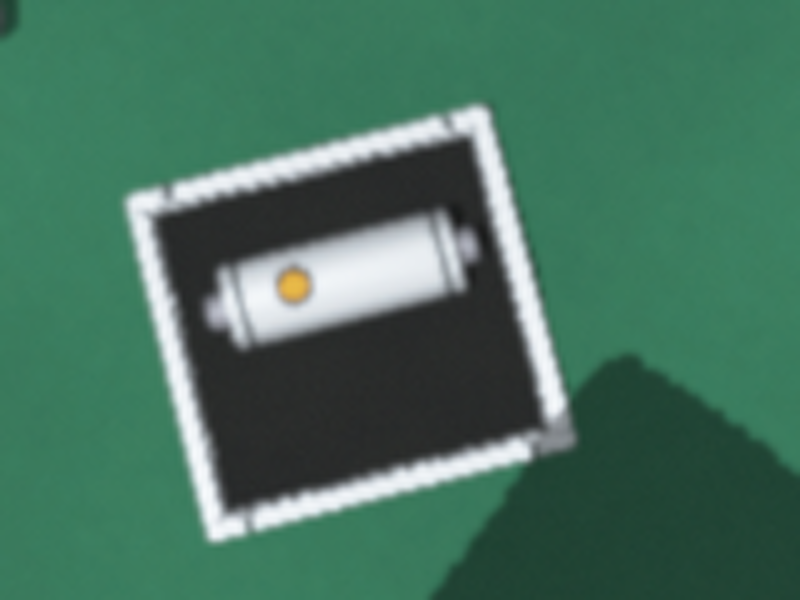

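The gripper is above the probe, with the fingers straddling it in x, and the filter is fully lit in both views with its spot at top crop (293,286). I'll measure it now while it's clear.

```bash
python3 - <<'E'
from sil import *
from side import solve
ps={"side":cam("side"),"top":cam("top")}
save(ps["side"],"pics/s10.png",(265,230,365,305),8)
o=silfit(ps,np.array([.5245,.0592]),-.236)
cs,_=solve(ps["side"],o["top"][0],o["top"][2])
px={}
for n in ps:
  p=ps[n]; b=o["top"] if n=="top" else (cs,.03,o["top"][2])
  im=p["image"].astype(float); u,v=proj(p,[*b[0],.03]).astype(int)
  w=np.zeros((480,640)); w[v-20:v+20,u-30:u+30]=1
  w*=np.clip((im[...,0]-im[...,2])/(im.max(-1)+1)-.12,0,None)*(im[...,0]>im[...,1]+8)
  ys,xs=np.nonzero(w); uv=np.array([(xs*w[ys,xs]).sum(),(ys*w[ys,xs]).sum()])/w.sum(); px[n]=uv
  r=spotang(p,uv,*b); print(n,len(xs),uv.round(2),"ang",r[0].round(2),"s",r[1].round(4),r[3].round(4), b[0].round(4))
  for f in finder.find_in(p,"spot")[:2]: print("  net",f["score"],f["at"])
print(tri(ps["side"],px["side"],ps["top"],px["top"]))
E
```

```text
['side'] [0.5269 0.0513] -13.56 0.047
['top'] [0.5245 0.0581] -13.36 0.00551
['side', 'top'] [0.5252 0.0565] -13.46 0.06871
[[-0.0205, 0.0215], [-0.019, 0.0195], [-0.019, 0.0195], [-0.0205, 0.0215]]
[[-0.0205, 0.0215], [-0.0195, 0.019], [-0.019, 0.019], [-0.021, 0.021]]
c [0.5249 0.0582] w 0.0401 spot n 24 [302.37 267.4 ] ang 2.15 s 0.0208 [0.5209 0.0786 0.05  ]
side 30 [302.38 267.39] ang 2.13 s 0.0207 [0.5209 0.0786 0.05  ] [0.5249 0.0582]
  net 0.92 [304.7, 262.8]
  net 0.72 [316.2, 275.8]
top 37 [278.32 246.64] ang 0.85 s 0.0216 [0.5198 0.0793 0.05  ] [0.5245 0.0581]
  net 0.71 [289.4, 244.3]
  net 0.38 [213.9, 190.8]
(array([0.52018971, 0.07925298, 0.05102434]), np.float64(0.0009621138260104838))
```

View pics/s10.png

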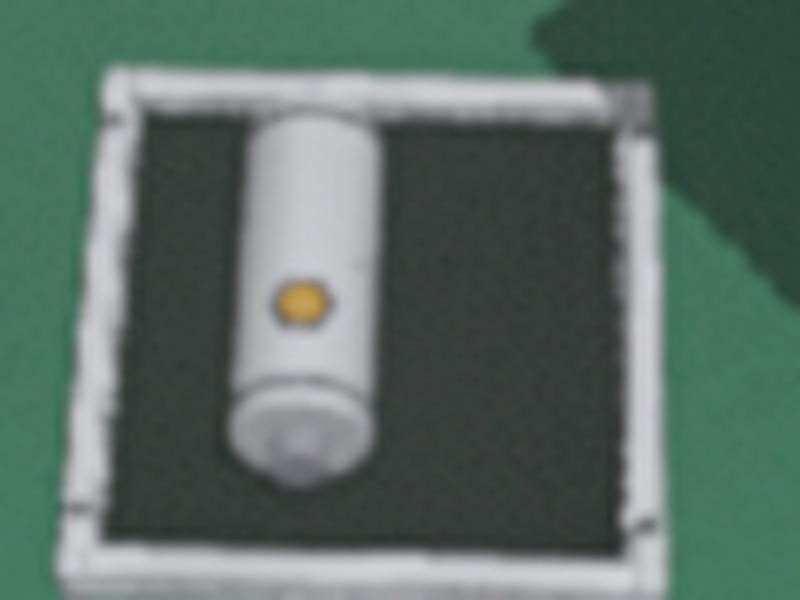

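The spot is 1–2° from straight up in both views, at about (0.520, 0.079, 0.050). Now I'll descend on the probe and grip it.

Call:
{"method": "arm_command", "body": {"motion": [{"x": -2, "y": -0.5, "z": 20, "rx": 0, "ry": 0, "rz": 0, "hand": -0.3}, {"x": -2, "y": -0.5, "z": 50, "rx": 0, "ry": 0, "rz": 0, "hand": -0.3}, {"x": -2, "y": -0.5, "z": 85, "rx": 0, "ry": 0, "rz": 0, "hand": -0.3}, {"x": -2, "y": -0.5, "z": 105, "rx": 0, "ry": 0, "rz": 0, "hand": -0.3}, {"x": -2, "y": -0.5, "z": 112, "rx": 0, "ry": 0, "rz": 0, "hand": -0.3}, {"x": -2, "y": -0.5, "z": 112, "rx": 0, "ry": 0, "rz": 0, "hand": -0.3}, {"x": -2, "y": -0.5, "z": 112, "rx": 0, "ry": 0, "rz": 0, "hand": -0.3}]}}

```text
clock: 9.8
tcp_pos: [0.4934, -0.2575, 0.097]
orientation: [0.001, 0.707, 0.708, 0.0]
wrist_force: [-0.6, 0.6, 0.2]
finger_gap: 0.0557
```

```bash
python3 - <<'E'
from mv import *
rel([.4928,-.256,.096],0)
t=cam("side"); save(t,"pics/s11.png",(305,110,385,170),10)
E
```

```text
t 9.80 tcp [ 0.4934 -0.2575  0.097 ] yYaw 0.10 gap 0.0557 F [-0.63  0.61  0.2 ]
 shift(mm, tool) [ 1.5 -0.6  1. ] rotvec deg [0.09 0.06 0.1 ]
```

View pics/s11.png

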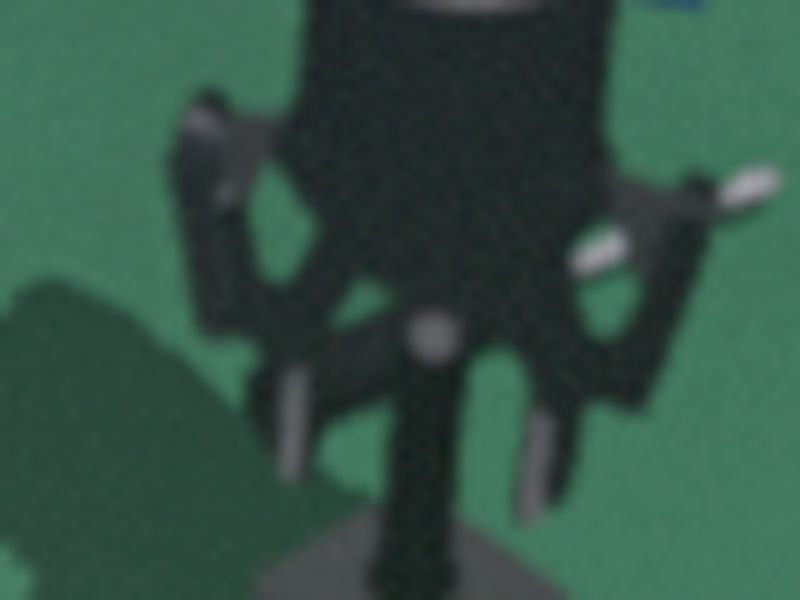

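The handle at (425,450) lies midway between the pads at (290,430) and (535,470). I'll close the gripper.

Call:
{"method": "arm_command", "body": {"motion": [{"x": 0, "y": 0, "z": 0, "rx": 0, "ry": 0, "rz": 0, "hand": 0.2}, {"x": 0, "y": 0, "z": 0, "rx": 0, "ry": 0, "rz": 0, "hand": 0.5}, {"x": 0, "y": 0, "z": 0, "rx": 0, "ry": 0, "rz": 0, "hand": 0.7}, {"x": 0, "y": 0, "z": 0, "rx": 0, "ry": 0, "rz": 0, "hand": 1}, {"x": 0, "y": 0, "z": 0, "rx": 0, "ry": 0, "rz": 0, "hand": 1}, {"x": 0, "y": 0, "z": 0, "rx": 0, "ry": 0, "rz": 0, "hand": 1}, {"x": 0, "y": 0, "z": 0, "rx": 0, "ry": 0, "rz": 0, "hand": 1}], "force": 50}}

```text
clock: 10.72
tcp_pos: [0.4928, -0.2571, 0.0963]
orientation: [0.0, 0.707, 0.708, 0.0]
wrist_force: [-1.2, 0.9, 5.7]
finger_gap: 0.0174
```

```bash
python3 - <<'E'
from mv import *
rel([.4928,-.256,.096],0)
t=cam("side"); save(t,"pics/s12.png",(305,110,385,170),10)
E
```

```text
t 10.72 tcp [ 0.4928 -0.2571  0.0963] yYaw 0.10 gap 0.0174 F [-1.21  0.92  5.67]
 shift(mm, tool) [ 1.1 -0.   0.3] rotvec deg [0.03 0.02 0.1 ]
```

View pics/s12.png

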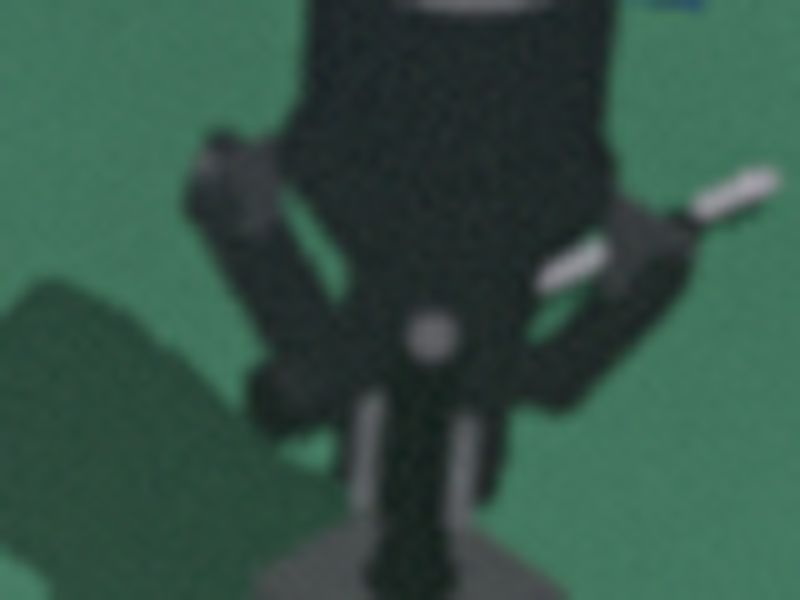

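Call:
{"method": "arm_command", "body": {"motion": [{"x": 0, "y": 0, "z": 0, "rx": 0, "ry": 0, "rz": 0, "hand": 1}, {"x": 0, "y": 0, "z": 0, "rx": 0, "ry": 0, "rz": 0, "hand": 1}, {"x": 0, "y": 0, "z": -5, "rx": 0, "ry": 0, "rz": 0, "hand": 1}, {"x": 0, "y": 0, "z": -20, "rx": 0, "ry": 0, "rz": 0, "hand": 1}, {"x": 0, "y": 0, "z": -40, "rx": 0, "ry": 0, "rz": 0, "hand": 1}, {"x": 0, "y": 0, "z": -65, "rx": 0, "ry": 0, "rz": 0, "hand": 1}, {"x": 0, "y": 0, "z": -90, "rx": 0, "ry": 0, "rz": 0, "hand": 1}, {"x": 0, "y": 0, "z": -100, "rx": 0, "ry": 0, "rz": 0, "hand": 1}, {"x": 0, "y": 0, "z": -100, "rx": 0, "ry": 0, "rz": 0, "hand": 1}]}}

```text
clock: 11.9
tcp_pos: [0.493, -0.2572, 0.1965]
orientation: [0.001, 0.707, 0.708, 0.0]
wrist_force: [0.3, -0.7, -1.1]
finger_gap: 0.0172
```

```bash
python3 - <<'E'
from mv import *
rel([.5203,.079,.24],0)
t=cam("side"); save(t,"pics/s13.png",(305,70,385,190),8)
E
```

```text
t 11.90 tcp [ 0.493  -0.2572  0.1965] yYaw 0.10 gap 0.0172 F [ 0.31 -0.75 -1.13]
 shift(mm, tool) [336.1  27.9 -43.7] rotvec deg [0.07 0.05 0.1 ]
```

View pics/s13.png

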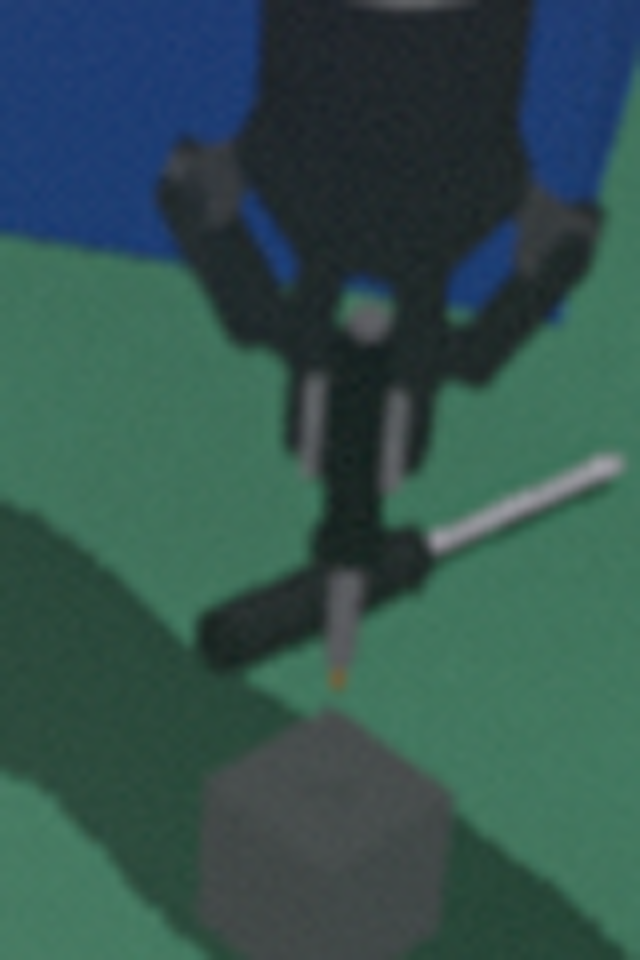

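The probe is held and clear of the stand, with the cap at crop (368,320) and the brass tip at (337,680). I'll check its uprightness and offset against the kinematics.

```bash
python3 - <<'E'
from mv import *
p=cam("side"); s=get_state(); T=s["tcp_pos"]
tip=np.array([305+337/8-.5,70+683/8-.5]); cap=np.array([305+368/8-.5,70+320/8-.5])
zt=T[2]-.0883
print("pred tip(ball ctr)",proj(p,T+[0,0,-.0858]),"seen",tip,"at z",at_z(p,tip,zt+.0025)-T)
print("pred cap ctr",proj(p,T+[0,0,-.0883+.141]),"seen",cap,"at z",at_z(p,cap,zt+.141)-T)
save(p,"pics/s14.png",(320,100,370,162),12)
t=cam("top"); save(t,"pics/t14.png",(380,160,540,280),5)
E
```

```text
pred tip(ball ctr) [347.3414884  155.37494335] seen [346.625 154.875] at z [ 0.0022314  -0.00143239 -0.0858    ]
pred cap ctr [351.39929349 110.42516128] seen [350.5 109.5] at z [ 0.00281692 -0.00302082  0.0527    ]
```

View pics/s14.png

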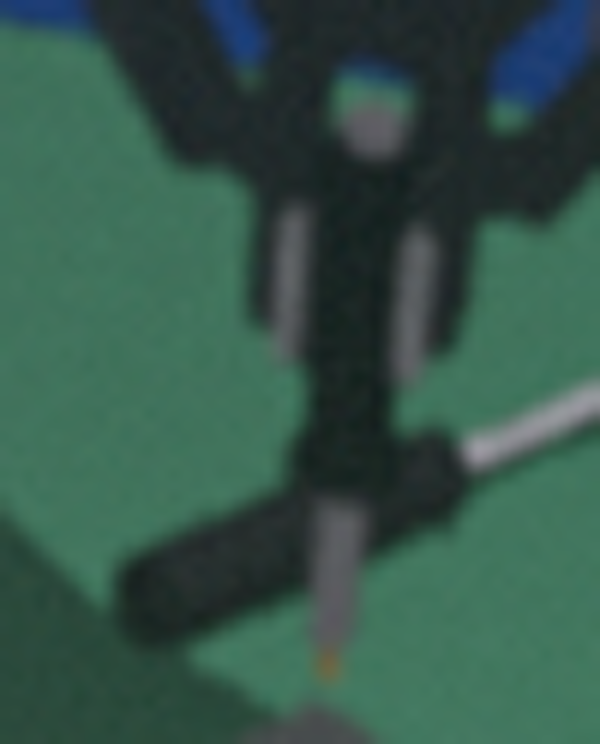

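View pics/t14.png

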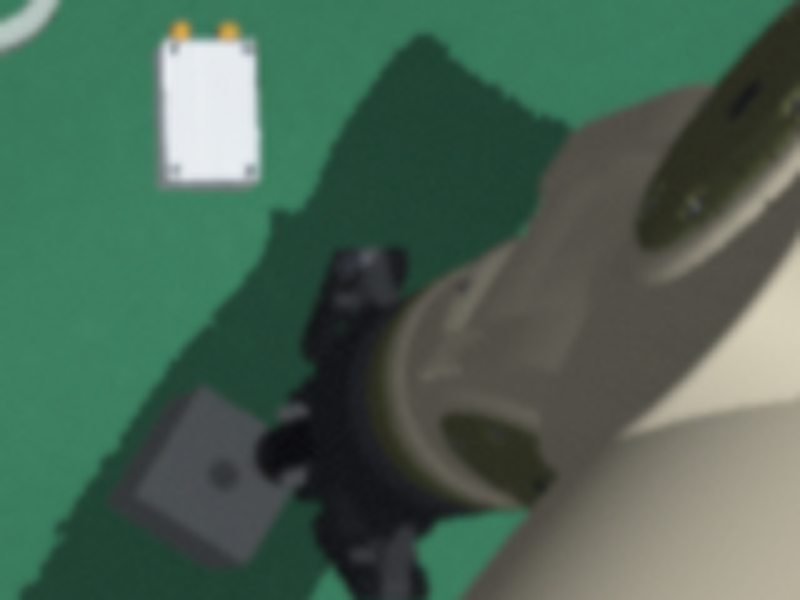

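The probe is upright within about 0.3° in x. I'll move over the spot and hover with the tip about 10 mm above it.

Call:
{"method": "arm_command", "body": {"motion": [{"x": 25, "y": 2, "z": 0, "rx": 0, "ry": 0, "rz": 0, "hand": 1}, {"x": 70, "y": 6, "z": 0, "rx": 0, "ry": 0, "rz": 0, "hand": 1}, {"x": 115, "y": 10, "z": 0, "rx": 0, "ry": 0, "rz": 0, "hand": 1}, {"x": 160, "y": 14, "z": 0, "rx": 0, "ry": 0, "rz": 0, "hand": 1}, {"x": 205, "y": 18, "z": 0, "rx": 0, "ry": 0, "rz": 0, "hand": 1}, {"x": 250, "y": 22, "z": 0, "rx": 0, "ry": 0, "rz": 0, "hand": 1}, {"x": 290, "y": 25, "z": 0, "rx": 0, "ry": 0, "rz": 0, "hand": 1}, {"x": 320, "y": 26, "z": 0, "rx": 0, "ry": 0, "rz": 0, "hand": 1}, {"x": 337, "y": 26.5, "z": 0, "rx": 0, "ry": 0, "rz": 0, "hand": 1}, {"x": 337, "y": 26.5, "z": 0, "rx": 0, "ry": 0, "rz": 0, "hand": 1}]}}

```text
clock: 13.3
tcp_pos: [0.5182, 0.0806, 0.1952]
orientation: [-0.0, 0.706, 0.708, -0.0]
wrist_force: [0.2, -0.0, -0.0]
finger_gap: 0.0172
```

Call:
{"method": "arm_command", "body": {"motion": [{"x": 0, "y": 0, "z": 15, "rx": 0, "ry": 0, "rz": 0, "hand": 1}, {"x": 0, "y": 0, "z": 30, "rx": 0, "ry": 0, "rz": 0, "hand": 1}, {"x": 0, "y": 0, "z": 45, "rx": 0, "ry": 0, "rz": 0, "hand": 1}, {"x": 0, "y": 0, "z": 46, "rx": 0, "ry": 0, "rz": 0, "hand": 1}, {"x": 0, "y": 0, "z": 46, "rx": 0, "ry": 0, "rz": 0, "hand": 1}, {"x": 0, "y": 0, "z": 46, "rx": 0, "ry": 0, "rz": 0, "hand": 1}]}}

```text
clock: 14.05
tcp_pos: [0.5191, 0.08, 0.1504]
orientation: [0.0, 0.707, 0.708, 0.0]
wrist_force: [0.1, 0.2, -0.9]
finger_gap: 0.0172
```

```bash
python3 - <<'E'
from mv import *
rel([.5192,.0798,.143],0)
p=cam("side"); save(p,"pics/s15.png",(270,210,340,300),8)
t=cam("top"); save(t,"pics/t15.png",(220,190,380,310),5)
T=get_state()["tcp_pos"]; print(proj(p,T+[0,0,-.0858]))
E
```

```text
t 14.05 tcp [0.5191 0.08   0.1504] yYaw 0.10 gap 0.0172 F [ 0.15  0.24 -0.91]
 shift(mm, tool) [-0.2  0.1  7.4] rotvec deg [ 0.06 -0.    0.1 ]
[302.90765821 264.37944725]
```

View pics/s15.png

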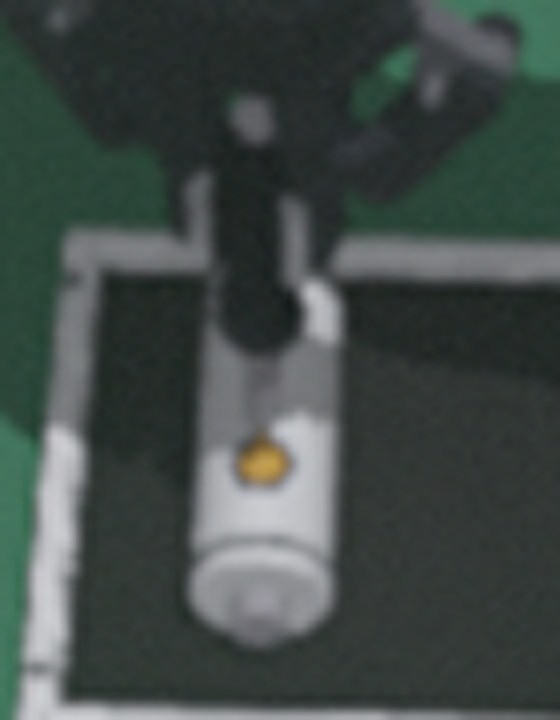

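View pics/t15.png

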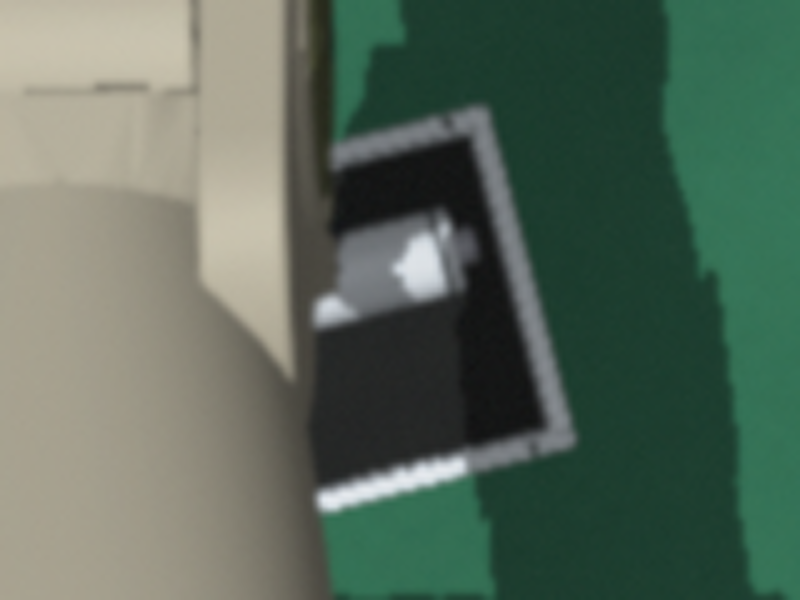

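The tip at crop column 260 is directly above the spot at (263,463). I'll take a force baseline, then lower to near contact.

```bash
cat > frc.py <<'E'
from h import *
def force(n=16):
    F=[];T=[]
    for i in range(n):
        cam("side"); s=get_state(); F.append(s["wrist_force"]);T.append(s["ft_torque"])
    F=np.array(F); print("t",s["clock"],"F",F.mean(0).round(3),"sem",(F.std(0)/n**.5).round(3),"M",np.mean(T,0).round(4),"tcp",s["tcp_pos"].round(4))
E
python3 - <<'E'
from frc import *
force()
p=cam("side"); T=get_state()["tcp_pos"]
print(proj(p,[.5209,.0786,.0646]),proj(p,[.5209,.0786,.0500]))
E
```

```text
t 14.95 F [-0.114  0.036 -0.539] sem [0.143 0.102 0.13 ] M [-0.0207 -0.0019 -0.0025] tcp [0.5186 0.0801 0.1498]
[302.29796382 263.68157117] [302.36629596 267.38822756]
```

Call:
{"method": "arm_command", "body": {"motion": [{"x": 0, "y": 0, "z": 3, "rx": 0, "ry": 0, "rz": 0, "hand": 1}, {"x": 0, "y": 0, "z": 6, "rx": 0, "ry": 0, "rz": 0, "hand": 1}, {"x": 0, "y": 0, "z": 9, "rx": 0, "ry": 0, "rz": 0, "hand": 1}, {"x": 0, "y": 0, "z": 10, "rx": 0, "ry": 0, "rz": 0, "hand": 1}, {"x": 0, "y": 0, "z": 10, "rx": 0, "ry": 0, "rz": 0, "hand": 1}, {"x": 0, "y": 0, "z": 10, "rx": 0, "ry": 0, "rz": 0, "hand": 1}]}}

```text
clock: 15.75
tcp_pos: [0.5187, 0.08, 0.1399]
orientation: [0.0, 0.707, 0.708, 0.0]
wrist_force: [-0.5, -0.4, 0.2]
finger_gap: 0.0175
```

```bash
python3 - <<'E'
from frc import *
force(10)
ims=[cam("side") for _ in range(6)]
a=np.mean([i["image"] for i in ims],0); p=dict(ims[-1]); p["image"]=a.astype(np.uint8); save(p,"pics/s16.png",(282,245,322,275),20)
T=get_state()["tcp_pos"]; print(T, proj(p,T+[0,0,-.0858]))
E
```

```text
t 16.25 F [ 0.181 -0.282 -0.487] sem [0.109 0.132 0.126] M [-0.0082 -0.0035 -0.0203] tcp [0.5186 0.0801 0.1399]
[0.51863185 0.08007823 0.13986989] [303.1331192  267.09566584]
```

View pics/s16.png

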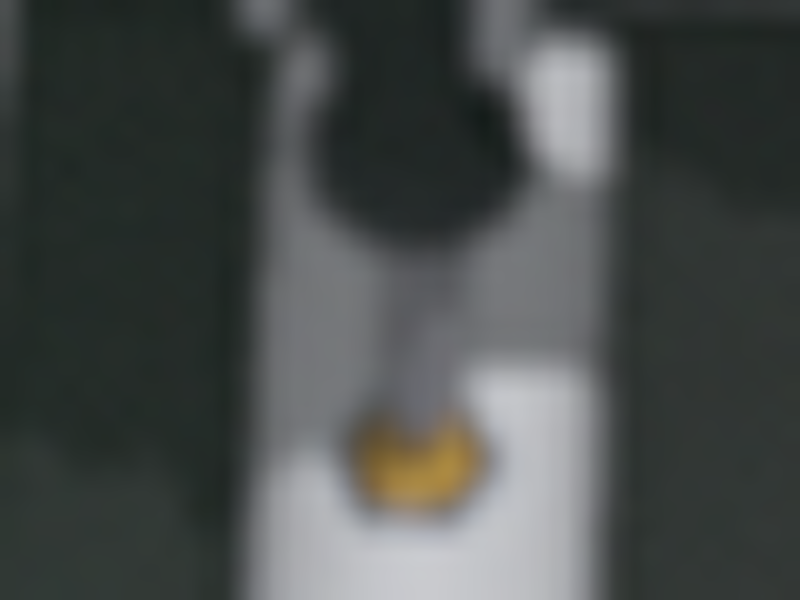

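```bash
python3 - <<'E'
from h import *
p=cam("side")
T=get_state()["tcp_pos"]; zt=T[2]-.0883
d=np.array([.357-.52,.627-.08]);d/=np.linalg.norm(d)
for y in (.0766,.0786,.0806):
    b=np.array([.5209,y])
    f=lambda r,z:((proj(p,[*(b+r*d),z])-[282,245]+.5)*20).round(0)
    print(y,"tip",f(0,zt),"nose end",f(.005,zt+.012),"collar rim lower",f(.013,zt+.057),"cap ctr",f(0,zt+.143))
save(p,"pics/s17.png",(292,215,317,275),10)
E
```

```text
0.0766 tip [422. 436.] nose end [422. 411.] collar rim lower [418. 232.] cap ctr [ 408. -375.]
0.0786 tip [417. 450.] nose end [417. 425.] collar rim lower [413. 246.] cap ctr [ 402. -360.]
0.0806 tip [412. 464.] nose end [412. 440.] collar rim lower [408. 261.] cap ctr [ 397. -346.]
```

View pics/s17.png

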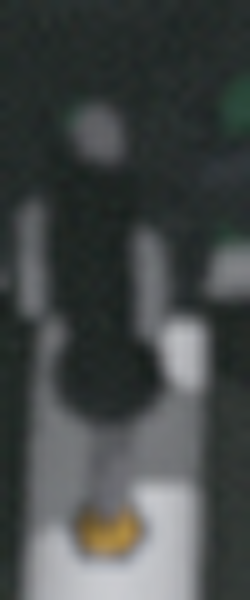

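The nose end, collar rim and cap all fit a probe standing on the spot centre to within about 0.7 mm, and upright. Next I'll press in.

Call:
{"method": "arm_command", "body": {"motion": [{"x": 0, "y": 0, "z": 1.5, "rx": 0, "ry": 0, "rz": 0, "hand": 1}, {"x": 0, "y": 0, "z": 3, "rx": 0, "ry": 0, "rz": 0, "hand": 1}, {"x": 0, "y": 0, "z": 4.5, "rx": 0, "ry": 0, "rz": 0, "hand": 1}, {"x": 0, "y": 0, "z": 5.5, "rx": 0, "ry": 0, "rz": 0, "hand": 1}, {"x": 0, "y": 0, "z": 5.5, "rx": 0, "ry": 0, "rz": 0, "hand": 1}, {"x": 0, "y": 0, "z": 5.5, "rx": 0, "ry": 0, "rz": 0, "hand": 1}]}}

```text
clock: 17.35
tcp_pos: [0.5187, 0.0801, 0.1345]
orientation: [0.0, 0.707, 0.708, 0.0]
wrist_force: [0.9, -0.7, 1.5]
finger_gap: 0.0169
```

```bash
python3 - <<'E'
from frc import *
force(60)
ims=[cam("side") for _ in range(8)]
a=np.mean([i["image"] for i in ims],0); p=dict(ims[-1]); p["image"]=a.astype(np.uint8); save(p,"pics/s18.png",(282,245,322,275),20)
E
```

```text
t 20.35 F [0.098 0.024 1.07 ] sem [0.078 0.059 0.065] M [-0.0108 -0.0097  0.0011] tcp [0.5186 0.0801 0.1344]
```

View pics/s18.png

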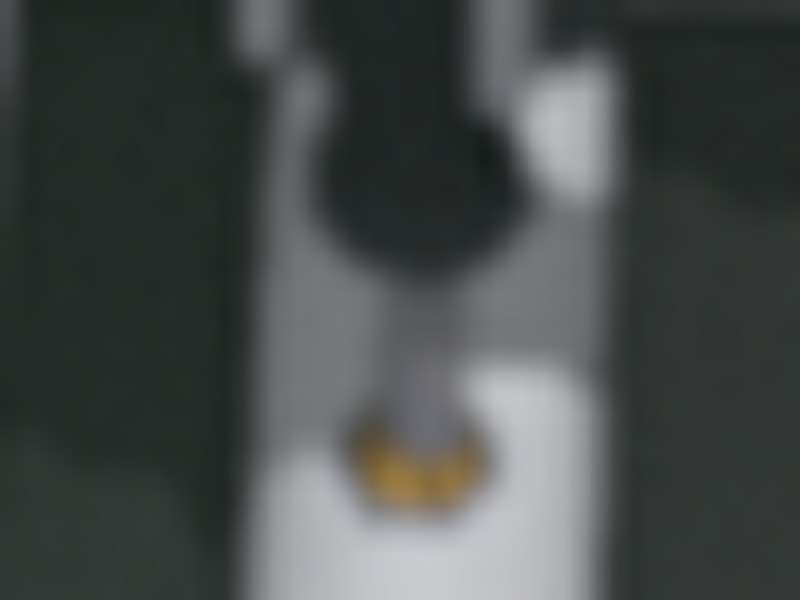

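Call:
{"method": "arm_command", "body": {"motion": [{"x": 0, "y": 0, "z": 0.3, "rx": 0, "ry": 0, "rz": 0, "hand": 1}, {"x": 0, "y": 0, "z": 0.3, "rx": 0, "ry": 0, "rz": 0, "hand": 1}, {"x": 0, "y": 0, "z": 0.3, "rx": 0, "ry": 0, "rz": 0, "hand": 1}, {"x": 0, "y": 0, "z": 0.3, "rx": 0, "ry": 0, "rz": 0, "hand": 1}]}}

```text
clock: 21.25
tcp_pos: [0.5186, 0.0801, 0.1341]
orientation: [-0.0, 0.707, 0.708, 0.0]
wrist_force: [0.6, 0.4, 1.6]
finger_gap: 0.0172
```

```bash
python3 - <<'E'
from frc import *
force(60)
from side import *
p=cam("side"); save(p,"pics/s19.png",(235,190,395,310),5)
sideang(p,[.5249,.0582],np.radians(-13.4))
im=p["image"].astype(float); w=np.zeros((480,640)); w[258:276,290:316]=1
w*=(im[...,0]-im[...,2]>35); ys,xs=np.nonzero(w); print("brass cols",xs.min(),xs.max(),"rows",ys.min(),ys.max(),len(xs))
E
```

```text
t 24.25 F [ 0.022 -0.084  1.151] sem [0.064 0.063 0.061] M [-0.0207  0.0152 -0.0034] tcp [0.5186 0.0801 0.1341]
[[-0.0205, 0.0215], [-0.019, 0.019], [-0.019, 0.019], [-0.0205, 0.021]]
brass cols 300 305 rows 267 269 11
```

View pics/s19.png

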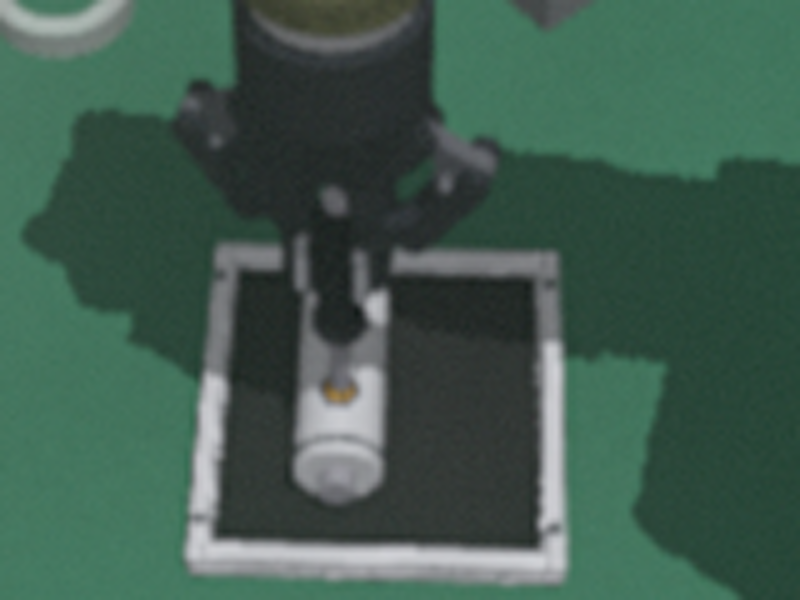

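The spring force (+1.67 N, about 3.6 mm) and the kinematics (about 4.2 mm) bracket half way, and the filter hasn't moved. I'll hand it in.

```bash
python3 -c "
from workcell import hand_in,get_state
print(hand_in()); print(get_state()['clock'])"
```

```text
the job is handed in; nothing more can be done
None
the job is handed in; nothing more can be done
```

The job is handed in at about 24 s, with the probe still held upright and its spring tip pressed onto the contact spot.

I rolled the filter housing towards the robot with the far finger, without lifting it. Then I gripped the square-handled probe, lifted it out of its stand and pressed its tip onto the spot.

Last checks:
- **Spot angle:** it was 0.9° (top camera) and 2.1° (side camera) from straight up before pressing. The arm blocked the top view after that, but the side view showed the housing had not shifted under the press.
- **Tip position:** in the side view it is about 0.7 mm from the spot's middle. The top camera could not confirm this.
- **Probe uprightness:** it was about 0.3° off upright in the rolling direction. Cap, collar and nose in the side view all fit an upright probe.
- **Spring travel:** the two estimates disagree slightly. A force rise of 1.67 N gives about 3.6 mm, and the arm's height gives about 4.2 mm, against 4 mm for half way.
- **Finger opening:** it reads 17.2 mm on the 16 mm handle, so the probe may be gripped with a few degrees of twist.

On the way to the probe I first moved left instead of right, at a safe height above the driver. Nothing was touched.

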